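# Nest and press the graded wooden cups

### The job

Dry-run the glue-up of the stepped drum: nest the loose wooden cups that are there, largest first, upright and fully seated, one inside the other in the wooden shell on the sprung plate of the little carriage. Then take the tamper and press squarely down on the top of the stack until the sprung plate bottoms out, stand the tamper back upright on the cart top off the rail, and slide the carriage by its upright handle fully home against the far stop, the one beyond the stack, with the cups still nested. Leave the glue bottle, the maple block and the notched rosewood caul where they are.

Things in the scene. Friction and masses are not known exactly. Their poses are not given: they have to be found in the camera images.
- cup1: largest and lowest of four plain light-wood cups, round, open at the top: rim diameter 68 mm outside (a parallel collar over the top 20 mm), tapering to a 60 mm foot, 54 mm tall, wall 3 mm, floor 5 mm thick. Origin at the centre of its underside, z up through the mouth. One of the four cups may be absent.
- cup2: second largest of four plain light-wood cups, round, open at the top: rim diameter 56 mm outside (a parallel collar over the top 20 mm), tapering to a 49 mm foot, 69 mm tall, wall 3 mm, floor 5 mm thick. Origin at the centre of its underside, z up through the mouth. One of the four cups may be absent.
- cup3: third largest of four plain light-wood cups, round, open at the top: rim diameter 44 mm outside (a parallel collar over the top 20 mm), tapering to a 38 mm foot, 84 mm tall, wall 3 mm, floor 5 mm thick. Origin at the centre of its underside, z up through the mouth. One of the four cups may be absent.
- cup4: smallest, slimmest and tallest of four plain light-wood cups, round, open at the top: rim diameter 32 mm outside (a parallel collar over the top 20 mm), tapering to a 27 mm foot, 99 mm tall, wall 3 mm, floor 5 mm thick. Origin at the centre of its underside, z up through the mouth. One of the four cups may be absent.
- tamper: dark wooden tamper: flat round disc 60 mm across and 16 mm thick below, with an upright square post 24 x 24 mm on it for a handle, 75 mm tall in all, 180 g. Origin at the centre of the flat underside, z up along the post, x and y square to the post's sides.
- seat_floor (a point): centre of the inner floor of the wooden shell on the sprung plate, where the stack goes; 47 mm above the cart when the plate is up. Shell: mouth 77 mm wide inside, 69 mm at the floor, rim 34 mm above this point. Each cup rests on the floor of the next larger one present, 5 mm up per cup; in a full stack each rim stands 20 mm proud of the next. x from handle to stack, z up.
- seat (a joint): how far the sprung plate is pressed down, m: 0 up, 0.012 bottomed out. It carries the stack without sinking and needs about 6 to 9 N more to bottom; it springs back when let go.
- carriage (a joint): how far the carriage has slid along its rail, m: 0 at the handle-side stop, 0.070 against the far stop. It slides along the x of carriage_handle, roughly away from the robot. Friction about 2.5 N holds it where it is left.
- carriage_handle (a point): top centre of the carriage's upright dark-wood handle, 95 mm from the stack's axis: a slab 16 mm thick (y), 30 mm along the slide (x), standing 107 mm above the carriage, its top 135 mm above the cart. x along the rail from the handle towards the stack, y across, z up. Rail bed 250 x 86 mm. A fixed pile of planks, about 150 mm high, lies nearer the robot, 50 mm or more short of the handle.
- glue_bottle: standing glue bottle, 58 mm across, 226 mm tall, at the far left; to be left alone. Origin at the centre of its underside.
- neck_block: bevelled maple block lying beyond the rail, 48 x 188 (y) x 26 mm; to be left alone. Origin at the centre of its underside.
- caul_b: notched rosewood clamping caul, 21 x 98 (y) x 25 mm, lying beside the blue bin; to be left alone. Origin at the centre of its underside.
Mind the look-alikes: they are no part of the job. What is shaped like the cup4 but turquoise is not meant.

How it is judged (in metres and radians):
On the way:
1. with every cup nested and upright in the shell, the tamper, held upright, presses the top of the stack until the sprung plate bottoms out (horizontal distance between cup1 and seat_floor below 0.01 m and z of cup1 in the frame of seat_floor below 0.004 m and angle between each of cup1, cup2, cup3, cup4, tamper's own z axis and vertical below 0.12 rad and horizontal distance between cup2 and seat_floor below 0.014 m and z of cup2 in the frame of seat_floor below 0.009 m and horizontal distance between cup3 and seat_floor below 0.017 m and z of cup3 in the frame of seat_floor below 0.014 m and horizontal distance between cup4 and seat_floor below 0.02 m and z of cup4 in the frame of seat_floor below 0.019 m and value of joint seat above 0.0105 m and (contact force between tamper and cup1 above 2 N or contact force between tamper and cup2 above 2 N or contact force between tamper and cup3 above 2 N or contact force between tamper and cup4 above 2 N)), for 0.2 s.
At the end, for the whole second after the job is handed in: every cup present is upright (0.12 rad) and nested in size order in the shell, seated within 4 mm in height and 10 to 20 mm of the shell's axis; carriage within 4 mm of the far stop; plate up again; tamper upright on the cart top; all at rest (horizontal distance between cup1 and seat_floor below 0.01 m and z of cup1 in the frame of seat_floor below 0.004 m and angle between each of cup1, cup2, cup3, cup4's own z axis and vertical below 0.12 rad and horizontal distance between cup2 and seat_floor below 0.014 m and z of cup2 in the frame of seat_floor below 0.009 m and horizontal distance between cup3 and seat_floor below 0.017 m and z of cup3 in the frame of seat_floor below 0.014 m and horizontal distance between cup4 and seat_floor below 0.02 m and z of cup4 in the frame of seat_floor below 0.019 m and value of joint carriage above 0.066 m and value of joint seat below 0.004 m and height (world z) of tamper below 0.006 m and angle between tamper's own z axis and vertical below 0.1 rad and linear speed of each of cup1, cup2, cup3, cup4, tamper below 0.02 m/s); the robot touches nothing.
It fails at once if the glue bottle is moved more than 40 mm or tipped (distance of glue_bottle from where it was at the start of the episode above 0.04 m or angle between glue_bottle's own z axis and vertical above 0.5 rad).
It fails at once if the maple block is moved more than 40 mm or tipped (distance of neck_block from where it was at the start of the episode above 0.04 m or angle between neck_block's own z axis and vertical above 0.5 rad).
It fails at once if the rosewood caul is moved more than 40 mm or tipped (distance of caul_b from where it was at the start of the episode above 0.04 m or angle between caul_b's own z axis and vertical above 0.5 rad).
Of cup1, cup2, cup3, cup4 only 3 to 4 are there at a start; the rules pass over those that are not, and their reading is None.
At some moment in a run one of cup1, cup2, cup3 may be knocked a few centimetres aside while the robot is not near it.
It also fails if it takes over 210 s, if anything falls off the work surface, if the arm or the gripper's body presses on something with over 40 N, if the wrist force passes 120 N, or if a joint passes its speed limit or range.

### The arm

A 6-joint arm with a two-finger parallel gripper is mounted at the origin on a cart in front of the work surface, level with it; the furniture and walls round the work are solid. World frame = base frame: x ahead of the robot, y to its left, z up, the work surface at z = 0. Lengths are in m, angles in degrees, forces in N, time in s.
With the tool pointing down it reaches from about 0.375 to 0.9 m from the base axis. Payload 3.1 kg.
Tool frame: the origin (TCP) lies at the very end of the fingers, on their centre line; the grasp point (between the pads) lies 19 mm behind it; z points along the fingers, y is the line along which they close (so a half turn about z gives the same grasp; the last joint's range is limited). The gripper opens to 87 mm and grips with 3 to 60 N. Pads are 19 mm wide; open, the fingers measure 117 mm over their backs; the gripper's body (75 mm by 190 mm) begins 51 mm behind the grasp point.
Start: joints at [63.398, 30.224, 82.088, -0, 67.689, -10.227], TCP at [0.176, 0.6, 0.223] pointing down, gripper open.
Joint ranges: [-176.69, 176.69], [-43.24, 126.21], [12.49, 139.97], [-82, 262], [0, 151.66], [-163.58, 163.58]. Speed limits (degrees/s): [159.86, 159.86, 180, 180, 180, 180].

### API

Orientations are given as a 3x3 rotation matrix whose columns are the frame's x, y, z axes.
In Python, from rig import bot gives the robot as it stands.
- The arm moves only by the tool move_arm, never from a script. Its argument "increments" is a list of rows, each an object with "xyz": the shift along the tool's x, y, z in mm, a list of three; "roll": the turn about the tool's z in rad; "grip": the opening in per cent of the stroke, from 0 (shut) to 100 (fully open). A call has 1 to 5 rows; each row shifts and turns the commanded pose from where the row before left it, along the tool's axes as they then stand; what a row does not reach is not made up. A row lasts 1/12 s, in which the tool goes at most 41.7 mm and 7.16 degrees, less where a joint would pass 70% of its speed; a pose out of reach is approached as far as the arm can. A call is refused whole if a number of a shift passes 41.7 or a number of a turn 0.125, either way. A call with a gripper value outside its range is refused whole. The fingers move at their own pace and stop on an object; the grip force is fixed at half the most. Time passes only in rows, so rows that do not move let the fingers close. It gives the time, the measured TCP pose, the force, the opening and the grip force at its end, in the units of the state.
- bot.read_state(): the state, without advancing time (a new reading comes with each control period).
- bot.capture(name): name is "side" or "top"; returns (picture, depth): 400x640x3 uint8, red, green, blue; 400x640 float32, m along the optical axis (not along the pixel's ray), 0 where there is no reading.
- bot.camera_model(name): a dict with "intrinsics" (3x3 intrinsics, pixels), "D" ([k1, k2, p1, p2, k3] as OpenCV has them; the pictures are not rectified), "rvec" (rotation vector, rad) and "tvec" (3), from world to camera coordinates, as OpenCV has them. Camera axes: x right, y down, z forward; pixel columns grow to the right and rows downward; lengths in m; the calibration is good to about 2 mm. A picture is of the moment at which its call begins. camera_model takes no time and is no camera call.
- bot.hand_in(): hands the job in; it is judged then, once.
Trained networks look in the newest picture that a camera, given by its name, has taken for a name from the list of things; names that differ only in an ending like _2 or _b are one class to them, and where a whole thing is asked for, a point or a joint stands for the part that bears it (a point fixed in the world has none). Each returns a list of dicts, best first, with "conf" (0 to 1); they miss things now and then, are a little off and sometimes report something else, mostly with a low value. They report only what shows in the picture. A call takes as long as a camera call. They do not tell look-alikes from the thing itself.
- bot.spot_in(label, camera): "at" ([x, y, z] in m, in the coordinates of the camera as it stood for that picture, good to about 4 mm: the middle of the surface that is visible of it).
- bot.trace(label, camera): "mask" (400x640 bool, what is visible of it).
The state is a dict: "time_s": time; "joint_positions": joint angles; "qvel": joint speeds; "tau": joint torques, N m; "position": TCP position; "tcp_rot": TCP orientation; "force": force on the tool from outside, world axes, zero at the start; "moment": the same for the moment, N m; "opening": opening from 0.0 (shut) to 1.0 (fully open); "grasp_force": force on a finger pad.
Only numpy, scipy, OpenCV 4.12 (cv2) and the standard library are available. Lean on these libraries where they do the work, as an engineer would, in place of code of your own. Each camera call takes 0.05 s, during which the arm holds its last target. There are 200 camera calls.

## Working session

There is one attempt and no reset: what is moved stays moved. The work goes in short steps, Python scripts to look and compute and a tool call to move; the robot and the scene stay as the last step left them, time stands still between calls to the robot, and variables do not carry over. Pictures are saved under pics/ and viewed, at most 14 in all, crops included, and the job is handed in when it is done.

Besides the shell and the picture viewer there is one more tool, called after ">>>" as a command line: name --argument value ..., lists and objects as JSON in quotes. move_arm: Moves the arm, as the interface text tells. Its arguments: {"type":"object","properties":{"increments":{"type":"array"}},"required":["increments"]}

```bash
ls; mkdir -p pics
cat > h.py <<'E'
import numpy as np, cv2
from rig import bot
def cam(n):
    m=bot.camera_model(n); R=cv2.Rodrigues(np.array(m["rvec"],float))[0]; return np.array(m["intrinsics"]),np.array(m["D"]),R,np.array(m["tvec"],float).ravel()
def world(n,dep):
    K,D,R,t=cam(n); v,u=np.mgrid[0:400,0:640]
    p=cv2.undistortPoints(np.stack([u,v],-1).reshape(-1,1,2).astype(np.float64),K,D).reshape(400,640,2)
    pc=np.dstack([p*dep[...,None],dep]); w=(pc-t)@R; w[dep<=0]=np.nan; return w
def c2w(n,p):
    K,D,R,t=cam(n); return R.T@(np.array(p)-t)
def proj(n,P):
    K,D,R,t=cam(n); return cv2.projectPoints(np.array(P,float).reshape(-1,3),cv2.Rodrigues(R)[0],t,K,D)[0].reshape(-1,2)
E
python3 - <<'E'
from h import *
for n in("side","top"):
    im,d=bot.capture(n); cv2.imwrite(f"pics/{n}0.png",im[...,::-1]); np.save(f"{n}0.npy",d)
    K,D,R,t=cam(n); print(n,"pos",-R.T@t,"axis",R[2])
    for l in ["cup1","cup2","cup3","cup4","tamper","carriage_handle","seat_floor","glue_bottle","neck_block","caul_b"]:
        print(l,[(np.round(c2w(n,r["at"]),3).tolist(),round(r["conf"],2)) for r in bot.spot_in(l,n)])
s=bot.read_state();print(s)
E
```

```text
pics
side pos [ 0.17471901 -0.50400941  1.15885667] axis [ 0.34743787  0.39646083 -0.84976805]
cup1 [([0.598, 0.186, 0.041], 0.95), ([0.492, 0.271, 0.054], 0.87), ([0.504, 0.174, 0.07], 0.81), ([0.399, 0.17, 0.074], 0.66), ([0.59, 0.28, 0.033], 0.62)]
cup2 [([0.598, 0.186, 0.041], 0.95), ([0.492, 0.271, 0.054], 0.87), ([0.504, 0.174, 0.07], 0.81), ([0.399, 0.17, 0.074], 0.66), ([0.59, 0.28, 0.033], 0.62)]
cup3 [([0.598, 0.186, 0.041], 0.95), ([0.492, 0.271, 0.054], 0.87), ([0.504, 0.174, 0.07], 0.81), ([0.399, 0.17, 0.074], 0.66), ([0.59, 0.28, 0.033], 0.62)]
cup4 [([0.598, 0.186, 0.041], 0.95), ([0.492, 0.271, 0.054], 0.87), ([0.504, 0.174, 0.07], 0.81), ([0.399, 0.17, 0.074], 0.66), ([0.59, 0.28, 0.033], 0.62)]
tamper [([0.384, 0.261, 0.014], 0.63), ([0.59, 0.282, 0.032], 0.19)]
carriage_handle [([0.522, 0.067, 0.049], 0.66)]
seat_floor [([0.566, 0.079, 0.051], 0.59)]
glue_bottle [([0.742, 0.204, 0.118], 0.94)]
neck_block [([0.723, 0.035, 0.026], 0.91), ([0.592, 0.283, 0.034], 0.73)]
caul_b [([0.723, 0.038, 0.025], 0.59), ([0.559, -0.291, 0.016], 0.57)]
top pos [ 0.45276789 -0.0182
[... 1105 characters left out ...]
.28546091e-03,
        6.76893432e+01, -1.02266641e+01]), 'qvel': array([-0.09565597,  0.0082455 ,  0.03446146,  0.03050623, -0.12049553,
       -0.05347423]), 'tau': array([-1.68531833e-04, -4.40016961e+01, -1.76992393e+01,  6.32716063e-02,
        5.04731492e-02, -3.10464554e-05]), 'position': array([0.17613869, 0.59966773, 0.22256594]), 'tcp_rot': array([[-9.59445237e-01,  2.81895081e-01, -1.03230121e-06],
       [ 2.81895080e-01,  9.59445236e-01,  4.42945229e-05],
       [ 1.34768446e-05,  4.22071684e-05, -9.99999999e-01]]), 'force': array([-0.3215447 , -0.37651649,  0.64016243]), 'moment': array([ 0.00070783, -0.00408531,  0.04728709]), 'grasp_force': 0.0, 'opening': 0.9962834664972351}
```

View pics/top0.png

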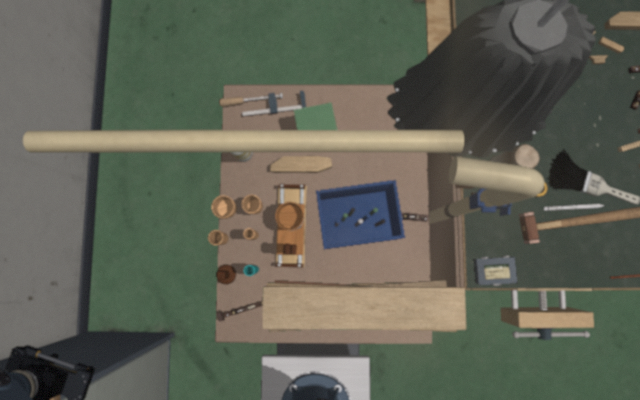

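View pics/side0.png

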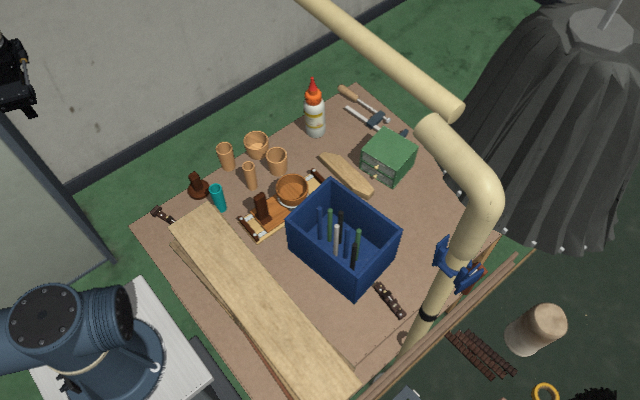

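The top picture shows the cups at (222,206), (251,204), (217,238) and (250,233), the tamper at (226,273) and the turquoise look-alike at (251,270). The shell is at (289,215) and the handle at (289,248). A pipe runs overhead along row 140. The side picture shows the same four cups, upright. Next I'll measure the positions from depth.

```bash
cat >> h.py <<'E'
from scipy.optimize import least_squares
def objs(w,zmin=0.025,box=(0.3,0.64,0.1,0.4)):
    x,y,z=w[...,0],w[...,1],w[...,2]
    m=((x>box[0])&(x<box[1])&(y>box[2])&(y<box[3])&(z>zmin)&(z<0.16)).astype(np.uint8)
    n,l,st,c=cv2.connectedComponentsWithStats(m,connectivity=8)
    return [(l==i) for i in range(1,n) if st[i,4]>15]
def rim(P,zr,r,c0,tol=0.006):
    q=P[abs(P[:,2]-zr)<tol]; 
    if len(q)<4: return None,len(q)
    s=least_squares(lambda c:np.hypot(q[:,0]-c[0],q[:,1]-c[1])-r,c0,loss='soft_l1',f_scale=0.002); return s.x,len(q)
E
python3 - <<'E'
from h import *
for n in("top","side"):
    d=np.load(f"{n}0.npy"); w=world(n,d); print(n)
    for m in objs(w,0.03):
        P=w[m]; v,u=np.where(m); print(int(u.mean()),int(v.mean()),len(P),"zmax",np.round(np.percentile(P[:,2],[90,98]),3),"med",np.round(np.median(P,0),3),"ext",np.round(P[:,:2].min(0),3),np.round(P[:,:2].max(0),3))
w=world("top",np.load("top0.npy"))
for u,v in [(100,141),(200,141),(289,141),(400,140),(490,180),(435,216),(300,300),(280,320),(450,300),(360,210),(300,165),(289,248),(289,215)]: print((u,v),np.round(w[v,u],3))
x,y,z=w[...,0],w[...,1],w[...,2]
a=(x>.3)&(x<.75)&(y>0.0)&(y<.15)&(abs(z-.135)<.008); print("handle",a.sum(),np.round(w[a].mean(0),3))
a=(x>.4)&(x<.75)&(y>0.0)&(y<.15)&(abs(z-.081)<.006); print("shell rim",a.sum(),np.round(w[a].mean(0),3),np.round(w[a].min(0),3),np.round(w[a].max(0),3))
a=(x>.2)&(x<.45)&(y>-.3)&(y<.3)&(abs(z-.15)<.02); print("planks",np.round(w[a].min(0),3),np.round(w[a].max(0),3))
E
```

```text
top
222 205 155 zmax [0.056 0.058] med [0.593 0.28  0.05 ] ext [0.558 0.241] [0.624 0.308]
251 203 149 zmax [0.071 0.073] med [0.599 0.194 0.063] ext [0.569 0.16 ] [0.625 0.216]
279 217 116 zmax [0.081 0.083] med [0.559 0.107 0.055] ext [0.51 0.1 ] [0.592 0.114]
250 233 104 zmax [0.1   0.102] med [0.51  0.192 0.082] ext [0.495 0.171] [0.524 0.202]
216 237 166 zmax [0.085 0.088] med [0.499 0.293 0.068] ext [0.478 0.264] [0.519 0.308]
278 264 23 zmax [0.038 0.038] med [0.421 0.108 0.034] ext [0.416 0.101] [0.424 0.117]
250 269 104 zmax [0.1   0.102] med [0.406 0.189 0.081] ext [0.392 0.168] [0.42  0.199]
222 274 99 zmax [0.078 0.079] med [0.39  0.265 0.074] ext [0.379 0.257] [0.402 0.282]
270 296 445 zmax [0.147 0.149] med [0.339 0.119 0.144] ext [0.3 0.1] [0.376 0.139]
side
266 150 645 zmax [0.065 0.069] med [0.593 0.211 0.047] ext [0.552 0.157] [0.624 0.31 ]
224 153 343 zmax [0.082 0.084] med [0.496 0.279 0.063] ext [0.473 0.261] [0.517 0.308]
249 172 276 zmax [0.097 0.101] med [0.505 0.177 0.078] ext [0.49  0.168] [0.521 0.203]
194 179 167 zmax [0.075 0.077] med [0.386 0.26  0.065] 
[... 160 characters left out ...]
 0.131 0.141] ext [0.3 0.1] [0.419 0.199]
240 217 17 zmax [0.035 0.038] med [0.418 0.108 0.033] ext [0.414 0.101] [0.422 0.116]
(100, 141) [0.639 0.358 0.61 ]
(200, 141) [0.639 0.187 0.609]
(289, 141) [0.639 0.037 0.61 ]
(400, 140) [ 0.641 -0.148  0.609]
(490, 180) [ 0.574 -0.294  0.611]
(435, 216) [ 0.567 -0.362  0.009]
(300, 300) [0.33  0.039 0.147]
(280, 320) [0.277 0.092 0.146]
(450, 300) [ 0.331 -0.359  0.147]
(360, 210) [ 0.584 -0.134  0.013]
(300, 165) [0.72  0.049 0.028]
(289, 248) [0.467 0.071 0.135]
(289, 215) [0.565 0.079 0.049]
handle 388 [0.359 0.075 0.139]
shell rim 100 [0.564 0.074 0.081] [0.479 0.033 0.075] [0.603 0.114 0.086]
planks [ 0.254 -0.3    0.13 ] [0.365 0.139 0.153]
```

```bash
cat >> h.py <<'E'
C={"cup1":(.593,.278,.054,.034),"cup2":(.597,.190,.069,.028),"cup3":(.499,.288,.084,.022),"cup4":(.51,.188,.099,.016),"shell":(.562,.075,.081,.0405)}
def fit(n,w,k,c=None):
    x,y,zr,r=C[k]
    if c is not None:x,y=c
    P=w.reshape(-1,3); P=P[np.hypot(P[:,0]-x,P[:,1]-y)<r+.012]
    q=P[abs(P[:,2]-zr)<.005]
    if len(q)<6: return None
    ctr,rad=cv2.minEnclosingCircle(q[:,:2].astype(np.float32))
    s=least_squares(lambda c:np.hypot(q[:,0]-c[0],q[:,1]-c[1])-(r-.0015),[x,y],loss='soft_l1',f_scale=0.002)
    return np.round(s.x,4),np.round(ctr,4),round(rad,4),len(q)
E
python3 - <<'E'
from h import *
for n in("top","side"):
    w=world(n,np.load(f"{n}0.npy"))
    for k in C: print(n,k,fit(n,w,k))
    P=w.reshape(-1,3); 
    for nm,c,z in (("tamper",(.39,.262),.075),("handle",(.467,.071),.135)):
        q=P[(np.hypot(P[:,0]-c[0],P[:,1]-c[1])<.03)&(abs(P[:,2]-z)<.007)]
        print(n,nm,len(q),q.mean(0).round(4),cv2.minAreaRect((q[:,:2]*1000).astype(np.float32)))
E
```

```text
top cup1 (array([0.5904, 0.2745]), array([0.5905, 0.2747]), 0.0344, 86)
top cup2 (array([0.5973, 0.1878]), array([0.5976, 0.1879]), 0.028, 67)
top cup3 (array([0.4983, 0.286 ]), array([0.4988, 0.2863]), 0.0222, 56)
top cup4 (array([0.509 , 0.1874]), array([0.5091, 0.1877]), 0.0155, 35)
top shell (array([0.5617, 0.0744]), array([0.562 , 0.0745]), 0.0415, 96)
top tamper 74 [0.3908 0.269  0.0748] ((390.2234191894531, 269.2998352050781), (22.763151168823242, 24.50545310974121), 0.9739651083946228)
top handle 60 [0.4672 0.0755 0.1342] ((467.3117370605469, 75.28752899169922), (27.21675682067871, 13.642319679260254), 0.7903611063957214)
side cup1 (array([0.5876, 0.2724]), array([0.5875, 0.2727]), 0.0357, 87)
side cup2 (array([0.5959, 0.1854]), array([0.5951, 0.1847]), 0.0301, 78)
side cup3 (array([0.4949, 0.2842]), array([0.4944, 0.2849]), 0.023, 64)
side cup4 (array([0.5061, 0.1857]), array([0.5056, 0.1848]), 0.018, 48)
side shell (array([0.5603, 0.0717]), array([0.5594, 0.072 ]), 0.0432, 137)
side tamper 76 [0.3873 0.2665 0.073 ] ((387.9254150390625, 267.9556884765625), (25.113718032836914, 24.250070571899414), 84.26138305664062)
side handle 70 [0.4656 0.0725 0.1327] ((466.4513244628906, 73.6654052734375), (16.15121078491211, 28.19588851928711), 80.44871520996094)
```

>>> move_arm --increments '[{"xyz": [0, 0, 0], "roll": 0.125, "grip": 100}, {"xyz": [0, 0, 0], "roll": 0.125, "grip": 100}, {"xyz": [0, 0, 0], "roll": 0.125, "grip": 100}, {"xyz": [0, 0, 0], "roll": 0.125, "grip": 100}, {"xyz": [0, 0, 0], "roll": 0.125, "grip": 100}]'

```text
time_s: 1.52
position: [0.1762, 0.5996, 0.2225]
tcp_rot: [[-0.608, 0.794, -0.0], [0.794, 0.608, -0.0], [-0.0, -0.0, -1.0]]
force: [-0.3, 0.1, 0.3]
opening: 0.999
grasp_force: 0.0
```

>>> move_arm --increments '[{"xyz": [0, 0, 0], "roll": 0.125, "grip": 100}, {"xyz": [0, 0, 0], "roll": 0.125, "grip": 100}, {"xyz": [0, 0, 0], "roll": 0.125, "grip": 100}, {"xyz": [0, 0, 0], "roll": 0.125, "grip": 100}, {"xyz": [0, 0, 0], "roll": 0.125, "grip": 100}]'

```text
time_s: 1.93
position: [0.1762, 0.5996, 0.2225]
tcp_rot: [[-0.029, 1.0, 0.0], [1.0, 0.029, -0.0], [-0.0, 0.0, -1.0]]
force: [-0.1, -0.3, 0.0]
opening: 0.999
grasp_force: 0.0
```

>>> move_arm --increments '[{"xyz": [0, 0, 0], "roll": 0.035, "grip": 100}, {"xyz": [0, 0, 0], "roll": 0, "grip": 100}]'

```text
time_s: 2.1
position: [0.1761, 0.5996, 0.2226]
tcp_rot: [[0.0, 1.0, -0.0], [1.0, -0.0, 0.0], [0.0, -0.0, -1.0]]
force: [-0.8, -0.0, 0.2]
opening: 0.999
grasp_force: 0.0
```

>>> move_arm --increments '[{"xyz": [-21.7, 27.5, 0], "roll": 0, "grip": 100}, {"xyz": [-21.7, 27.5, 0], "roll": 0, "grip": 100}, {"xyz": [-21.7, 27.5, 0], "roll": 0, "grip": 100}, {"xyz": [-21.7, 27.5, 0], "roll": 0, "grip": 100}, {"xyz": [-21.7, 27.5, 0], "roll": 0, "grip": 100}]'

```text
time_s: 2.52
position: [0.3146, 0.4901, 0.2226]
tcp_rot: [[-0.002, 1.0, 0.0], [1.0, 0.002, 0.0], [0.0, 0.0, -1.0]]
force: [0.0, 0.7, 0.2]
opening: 1.004
grasp_force: 0.0
```

>>> move_arm --increments '[{"xyz": [-21.7, 27.5, 0], "roll": 0, "grip": 100}, {"xyz": [-21.7, 27.5, 0], "roll": 0, "grip": 100}, {"xyz": [-21.7, 27.5, 0], "roll": 0, "grip": 100}, {"xyz": [-21.7, 27.5, 0], "roll": 0, "grip": 100}, {"xyz": [-21.7, 27.5, 0], "roll": 0, "grip": 100}]'

```text
time_s: 2.93
position: [0.4524, 0.3814, 0.2227]
tcp_rot: [[-0.001, 1.0, 0.0], [1.0, 0.001, 0.0], [0.0, 0.0, -1.0]]
force: [0.3, 0.2, 0.4]
opening: 1.001
grasp_force: 0.0
```

>>> move_arm --increments '[{"xyz": [-21.7, 27.5, 0], "roll": 0, "grip": 100}, {"xyz": [-21.7, 27.5, 0], "roll": 0, "grip": 100}, {"xyz": [-21.7, 27.5, 0], "roll": 0, "grip": 100}, {"xyz": [-21.7, 27.5, 0], "roll": 0, "grip": 100}, {"xyz": [-21.7, 27.5, 0], "roll": 0, "grip": 100}]'

```text
time_s: 3.35
position: [0.5899, 0.2728, 0.2226]
tcp_rot: [[-0.001, 1.0, 0.0], [1.0, 0.001, 0.0], [0.0, 0.0, -1.0]]
force: [0.3, 0.6, -0.2]
opening: 1.002
grasp_force: 0.0
```

```bash
cat >> h.py <<'E'
def look(tag,keys,pos={}):
    for n in("top","side"):
        im,d=bot.capture(n); cv2.imwrite(f"pics/{n}{tag}.png",im[...,::-1]); w=world(n,d)
        for k in keys:
            r=fit(n,w,k,pos.get(k)); print(n,k,r)
    s=bot.read_state(); print(s["time_s"],s["position"].round(4),s["opening"],s["grasp_force"],s["force"].round(1))
E
python3 -c "
from h import *
look('1',['cup1','cup2','cup3','cup4','shell']);print(bot.read_state()['joint_positions'])"
```

```text
top cup1 (array([0.5903, 0.2744]), array([0.591 , 0.2745]), 0.0344, 79)
top cup2 (array([0.5971, 0.1877]), array([0.5973, 0.1881]), 0.0283, 70)
top cup3 (array([0.498 , 0.2859]), array([0.498 , 0.2861]), 0.0224, 44)
top cup4 (array([0.509 , 0.1873]), array([0.5088, 0.1876]), 0.0158, 33)
top shell (array([0.5617, 0.0744]), array([0.5621, 0.0744]), 0.0414, 93)
side cup1 (array([0.5875, 0.2725]), array([0.5878, 0.2713]), 0.0363, 88)
side cup2 (array([0.5958, 0.1848]), array([0.5949, 0.186 ]), 0.0295, 74)
side cup3 (array([0.4954, 0.2847]), array([0.4951, 0.2852]), 0.0228, 58)
side cup4 (array([0.5057, 0.1862]), array([0.5072, 0.185 ]), 0.0174, 46)
side shell (array([0.5603, 0.0718]), array([0.5606, 0.0723]), 0.0432, 139)
3.45 [0.5938 0.2702 0.2226] 0.996335921811918 0.0 [0.6 0.4 0.3]
[14.72924113 32.29704048 78.056384   -0.12394888 69.41851677 15.02214291]
```

>>> move_arm --increments '[{"xyz": [0, 0, 30], "roll": 0, "grip": 100}, {"xyz": [0, 0, 30], "roll": 0, "grip": 100}, {"xyz": [0, 0, 30], "roll": 0, "grip": 100}, {"xyz": [0, 0, 30], "roll": 0, "grip": 100}, {"xyz": [0, 0, 26], "roll": 0, "grip": 100}]'

```text
time_s: 3.87
position: [0.5874, 0.2745, 0.0747]
tcp_rot: [[-0.001, 1.0, -0.002], [1.0, 0.001, -0.0], [-0.0, -0.002, -1.0]]
force: [-1.2, -0.3, -0.8]
opening: 1.0
grasp_force: 0.0
```

>>> move_arm --increments '[{"xyz": [0, 0, 0], "roll": 0, "grip": 100}, {"xyz": [0, 0, 0], "roll": 0, "grip": 100}, {"xyz": [0, 0, 0], "roll": 0, "grip": 100}]'

```text
time_s: 4.12
position: [0.5895, 0.2748, 0.0779]
tcp_rot: [[-0.001, 1.0, 0.002], [1.0, 0.001, 0.001], [0.001, 0.002, -1.0]]
force: [0.6, 0.5, 0.0]
opening: 0.999
grasp_force: 0.0
```

>>> move_arm --increments '[{"xyz": [0, 0, 14], "roll": 0, "grip": 100}, {"xyz": [0, 0, 14], "roll": 0, "grip": 100}, {"xyz": [0, 0, 13], "roll": 0, "grip": 100}, {"xyz": [0, 0, 0], "roll": 0, "grip": 100}, {"xyz": [0, 0, 0], "roll": 0, "grip": 60}]'

```text
time_s: 4.53
position: [0.5889, 0.2743, 0.0362]
tcp_rot: [[-0.0, 1.0, 0.0], [1.0, 0.0, 0.0], [0.0, 0.0, -1.0]]
force: [-0.4, 0.9, 0.1]
opening: 0.972
grasp_force: 0.0
```

>>> move_arm --increments '[{"xyz": [0, 0, 0], "roll": 0, "grip": 60}, {"xyz": [0, 0, 0], "roll": 0, "grip": 60}, {"xyz": [0, 0, 0], "roll": 0, "grip": 60}, {"xyz": [0, 0, 0], "roll": 0, "grip": 60}, {"xyz": [0, 0, 0], "roll": 0, "grip": 60}]'

```text
time_s: 4.95
position: [0.5896, 0.2744, 0.0367]
tcp_rot: [[-0.0, 1.0, 0.002], [1.0, 0.0, 0.001], [0.001, 0.002, -1.0]]
force: [-0.5, 0.1, 4.1]
opening: 0.786
grasp_force: 30.0
```

>>> move_arm --increments '[{"xyz": [0, 0, -15], "roll": 0, "grip": 60}, {"xyz": [0, 0, -25], "roll": 0, "grip": 60}, {"xyz": [0, 0, -25], "roll": 0, "grip": 60}, {"xyz": [0, 0, -25], "roll": 0, "grip": 60}, {"xyz": [0, 0, -20], "roll": 0, "grip": 60}]'

```text
time_s: 5.37
position: [0.5887, 0.2742, 0.1471]
tcp_rot: [[0.0, 1.0, 0.001], [1.0, -0.0, 0.0], [0.0, 0.001, -1.0]]
force: [0.0, -0.5, -0.5]
opening: 0.785
grasp_force: 30.0
```

>>> move_arm --increments '[{"xyz": [-15, -2, 0], "roll": 0, "grip": 60}, {"xyz": [-25, -3, 0], "roll": 0, "grip": 60}, {"xyz": [-25, -3, 0], "roll": 0, "grip": 60}, {"xyz": [-25, -4, 0], "roll": 0, "grip": 60}, {"xyz": [-25, -4, 0], "roll": 0, "grip": 60}]'

```text
time_s: 5.78
position: [0.5711, 0.1573, 0.1442]
tcp_rot: [[-0.0, 1.0, -0.003], [1.0, 0.0, -0.001], [-0.001, -0.003, -1.0]]
force: [0.8, 0.3, -1.1]
opening: 0.783
grasp_force: 30.0
```

>>> move_arm --increments '[{"xyz": [-25, -4, 0], "roll": 0, "grip": 60}, {"xyz": [-25, -4, 0], "roll": 0, "grip": 60}, {"xyz": [-21, -2, 0], "roll": 0, "grip": 60}, {"xyz": [-15, -2, 0], "roll": 0, "grip": 60}, {"xyz": [0, 0, 0], "roll": 0, "grip": 60}]'

```text
time_s: 6.2
position: [0.559, 0.0697, 0.1443]
tcp_rot: [[0.003, 1.0, -0.003], [1.0, -0.003, -0.001], [-0.001, -0.003, -1.0]]
force: [-0.2, 1.5, -1.4]
opening: 0.785
grasp_force: 30.0
```

>>> move_arm --increments '[{"xyz": [0, 0, 15], "roll": 0, "grip": 60}, {"xyz": [0, 0, 0], "roll": 0, "grip": 60}, {"xyz": [0, 0, 0], "roll": 0, "grip": 60}]'

```text
time_s: 6.45
position: [0.5592, 0.0733, 0.1293]
tcp_rot: [[-0.0, 1.0, -0.004], [1.0, 0.0, 0.0], [0.0, -0.004, -1.0]]
force: [0.8, -0.6, -1.1]
opening: 0.784
grasp_force: 30.0
```

Run:
```python
from h import *
C["cup1"]=(.561,.073,.149,.034)
look('2',['cup1','cup2','cup3','cup4','shell'])
```

```text
top cup1 None
top cup2 (array([0.5976, 0.1876]), array([0.6027, 0.2082]), 0.017, 17)
top cup3 (array([0.498 , 0.2859]), array([0.4983, 0.2864]), 0.022, 58)
top cup4 None
top shell None
side cup1 (array([0.5595, 0.0712]), array([0.561 , 0.0606]), 0.0422, 75)
side cup2 None
side cup3 (array([0.4952, 0.2843]), array([0.4952, 0.2851]), 0.0235, 58)
side cup4 (array([0.5064, 0.1863]), array([0.502 , 0.1866]), 0.0157, 18)
side shell (array([0.5601, 0.071 ]), array([0.5605, 0.071 ]), 0.0418, 85)
6.55 [0.5604 0.0736 0.1304] 0.782100344722098 29.999363534152508 [-0.4 -0.8  1. ]
```

>>> move_arm --increments '[{"xyz": [0, 0, 13], "roll": 0, "grip": 60}, {"xyz": [0, 0, 13], "roll": 0, "grip": 60}, {"xyz": [0, 0, 12], "roll": 0, "grip": 60}, {"xyz": [0, 0, 7], "roll": 0, "grip": 60}, {"xyz": [0, 0, 0], "roll": 0, "grip": 60}]'

```text
time_s: 6.97
position: [0.5599, 0.0736, 0.0845]
tcp_rot: [[-0.001, 1.0, -0.002], [1.0, 0.001, 0.0], [0.0, -0.002, -1.0]]
force: [-0.4, 0.5, -0.2]
opening: 0.785
grasp_force: 30.0
```

>>> move_arm --increments '[{"xyz": [0, 0, 0], "roll": 0, "grip": 100}, {"xyz": [0, 0, 0], "roll": 0, "grip": 100}, {"xyz": [0, 0, 0], "roll": 0, "grip": 100}, {"xyz": [0, 0, 0], "roll": 0, "grip": 100}, {"xyz": [0, 0, 0], "roll": 0, "grip": 100}]'

```text
time_s: 7.38
position: [0.5611, 0.0731, 0.0862]
tcp_rot: [[-0.0, 1.0, 0.001], [1.0, 0.0, -0.0], [-0.0, 0.001, -1.0]]
force: [0.0, 0.5, -0.3]
opening: 0.99
grasp_force: 0.0
```

>>> move_arm --increments '[{"xyz": [0, 0, -10], "roll": 0, "grip": 100}, {"xyz": [0, 0, -30], "roll": 0, "grip": 100}, {"xyz": [0, 0, -30], "roll": 0, "grip": 100}, {"xyz": [18, 0, -10], "roll": 0, "grip": 100}, {"xyz": [33, 10, 0], "roll": 0, "grip": 100}]'

```text
time_s: 7.8
position: [0.5719, 0.1221, 0.1699]
tcp_rot: [[0.004, 1.0, 0.005], [1.0, -0.004, -0.001], [-0.001, 0.005, -1.0]]
force: [0.3, -0.2, -0.8]
opening: 1.003
grasp_force: 0.0
```

>>> move_arm --increments '[{"xyz": [33, 10, 0], "roll": 0, "grip": 100}, {"xyz": [20, 9, 0], "roll": 0, "grip": 100}, {"xyz": [10, 6, 0], "roll": 0, "grip": 100}, {"xyz": [0, 0, 0], "roll": 0, "grip": 100}, {"xyz": [0, 0, 0], "roll": 0, "grip": 100}]'

```text
time_s: 8.22
position: [0.5954, 0.1868, 0.1657]
tcp_rot: [[-0.001, 1.0, -0.0], [1.0, 0.001, -0.001], [-0.001, -0.0, -1.0]]
force: [-0.2, -0.5, 0.4]
opening: 0.999
grasp_force: 0.0
```

Run:
```python
from h import *
C["cup1"]=(.561,.073,.101,.034)
look('3',['cup1','cup2','cup3','cup4','shell'])
```

```text
top cup1 (array([0.5607, 0.0737]), array([0.561 , 0.0737]), 0.0341, 82)
top cup2 (array([0.5972, 0.188 ]), array([0.5967, 0.1798]), 0.0253, 28)
top cup3 None
top cup4 (array([0.5088, 0.1871]), array([0.5051, 0.1774]), 0.0107, 8)
top shell (array([0.5612, 0.0741]), array([0.562 , 0.0747]), 0.0416, 114)
side cup1 (array([0.5597, 0.0713]), array([0.5591, 0.0715]), 0.0351, 113)
side cup2 (array([0.5956, 0.1848]), array([0.5952, 0.1851]), 0.0293, 79)
side cup3 (array([0.4952, 0.2839]), array([0.4955, 0.2846]), 0.0242, 58)
side cup4 (array([0.5063, 0.1859]), array([0.5067, 0.1859]), 0.0172, 50)
side shell (array([0.5596, 0.0704]), array([0.5596, 0.0713]), 0.0418, 196)
8.3167 [0.5949 0.1858 0.1654] 1.003555545402206 0.0 [-0.2  0.1  0.6]
```

>>> move_arm --increments '[{"xyz": [0, 1, 25], "roll": 0, "grip": 100}, {"xyz": [0, 0, 25], "roll": 0, "grip": 100}, {"xyz": [0, 0, 25], "roll": 0, "grip": 100}, {"xyz": [0, 0, 25], "roll": 0, "grip": 100}, {"xyz": [0, 0, 15], "roll": 0, "grip": 100}]'

```text
time_s: 8.73
position: [0.5947, 0.1851, 0.0481]
tcp_rot: [[0.002, 1.0, -0.005], [1.0, -0.002, -0.001], [-0.001, -0.005, -1.0]]
force: [0.4, 0.4, 0.5]
opening: 1.001
grasp_force: 0.0
```

>>> move_arm --increments '[{"xyz": [0, 0, 0], "roll": 0, "grip": 100}, {"xyz": [0, 0, 0], "roll": 0, "grip": 45}, {"xyz": [0, 0, 0], "roll": 0, "grip": 45}, {"xyz": [0, 0, 0], "roll": 0, "grip": 45}, {"xyz": [0, 0, 0], "roll": 0, "grip": 45}]'

```text
time_s: 9.15
position: [0.5977, 0.187, 0.0521]
tcp_rot: [[0.0, 1.0, 0.003], [1.0, -0.0, 0.0], [0.0, 0.003, -1.0]]
force: [-0.2, 0.9, 0.2]
opening: 0.781
grasp_force: 0.0
```

>>> move_arm --increments '[{"xyz": [0, 0, 0], "roll": 0, "grip": 45}, {"xyz": [0, 0, 0], "roll": 0, "grip": 45}, {"xyz": [0, 0, 0], "roll": 0, "grip": 45}, {"xyz": [0, 0, 0], "roll": 0, "grip": 45}, {"xyz": [0, 0, 0], "roll": 0, "grip": 45}]'

```text
time_s: 9.57
position: [0.5972, 0.1872, 0.0515]
tcp_rot: [[-0.0, 1.0, 0.001], [1.0, 0.0, 0.0], [0.0, 0.001, -1.0]]
force: [0.1, -0.2, 4.8]
opening: 0.642
grasp_force: 30.0
```

>>> move_arm --increments '[{"xyz": [0, 0, -15], "roll": 0, "grip": 45}, {"xyz": [0, 0, -30], "roll": 0, "grip": 45}, {"xyz": [0, 0, -30], "roll": 0, "grip": 45}, {"xyz": [0, 0, -25], "roll": 0, "grip": 45}, {"xyz": [0, 0, -15], "roll": 0, "grip": 45}]'

```text
time_s: 9.98
position: [0.5979, 0.1875, 0.1683]
tcp_rot: [[-0.0, 1.0, 0.004], [1.0, 0.0, 0.001], [0.001, 0.004, -1.0]]
force: [0.2, 0.3, 0.8]
opening: 0.64
grasp_force: 30.0
```

>>> move_arm --increments '[{"xyz": [-15, -5, 0], "roll": 0, "grip": 45}, {"xyz": [-28, -9, 0], "roll": 0, "grip": 45}, {"xyz": [-28, -9, 0], "roll": 0, "grip": 45}, {"xyz": [-27, -8, 0], "roll": 0, "grip": 45}, {"xyz": [-15.5, -4.5, 0], "roll": 0, "grip": 45}]'

```text
time_s: 10.4
position: [0.5583, 0.0707, 0.1639]
tcp_rot: [[0.001, 1.0, -0.005], [1.0, -0.001, -0.001], [-0.001, -0.005, -1.0]]
force: [-0.4, 0.1, -0.6]
opening: 0.641
grasp_force: 30.0
```

>>> move_arm --increments '[{"xyz": [0, 0, 0], "roll": 0, "grip": 45}, {"xyz": [0, 0, 0], "roll": 0, "grip": 45}, {"xyz": [0, 0, 0], "roll": 0, "grip": 45}]'

```text
time_s: 10.65
position: [0.5607, 0.0736, 0.1647]
tcp_rot: [[0.001, 1.0, -0.001], [1.0, -0.001, 0.0], [0.0, -0.001, -1.0]]
force: [0.3, -0.3, -0.2]
opening: 0.639
grasp_force: 30.0
```

Run:
```python
from h import *
C["cup1"]=(.561,.073,.101,.034);C["cup2"]=(.561,.073,.184,.028)
look('4',['cup1','cup2','cup3','cup4'])
```

```text
top cup1 None
top cup2 None
top cup3 (array([0.4981, 0.286 ]), array([0.4983, 0.2865]), 0.0223, 56)
top cup4 (array([0.5093, 0.187 ]), array([0.5108, 0.1748]), 0.01, 9)
side cup1 (array([0.5596, 0.0716]), array([0.5591, 0.0712]), 0.0344, 73)
side cup2 (array([0.5604, 0.0712]), array([0.5595, 0.0614]), 0.0362, 65)
side cup3 (array([0.4949, 0.284 ]), array([0.4944, 0.2846]), 0.0235, 59)
side cup4 (array([0.5059, 0.1862]), array([0.5058, 0.1863]), 0.017, 35)
10.75 [0.5611 0.0743 0.1651] 0.6412068421522674 29.999653548002243 [ 0.   0.1 -0.5]
```

Aligned with cup1. Insert, release, then on to cup3 at (.4975,.2855).

>>> move_arm --increments '[{"xyz": [0, 0, 16], "roll": 0, "grip": 45}, {"xyz": [0, 0, 16], "roll": 0, "grip": 45}, {"xyz": [0, 0, 16], "roll": 0, "grip": 45}, {"xyz": [0, 0, 11], "roll": 0, "grip": 45}, {"xyz": [0, 0, 0], "roll": 0, "grip": 45}]'

```text
time_s: 11.17
position: [0.5602, 0.0745, 0.1044]
tcp_rot: [[-0.001, 1.0, -0.003], [1.0, 0.001, 0.0], [0.0, -0.003, -1.0]]
force: [-0.5, -0.5, -0.1]
opening: 0.642
grasp_force: 30.0
```

>>> move_arm --increments '[{"xyz": [0, 0, 0], "roll": 0, "grip": 100}, {"xyz": [0, 0, 0], "roll": 0, "grip": 100}, {"xyz": [0, 0, 0], "roll": 0, "grip": 100}, {"xyz": [0, 0, 0], "roll": 0, "grip": 100}, {"xyz": [0, 0, 0], "roll": 0, "grip": 100}]'

```text
time_s: 11.58
position: [0.5616, 0.0736, 0.1073]
tcp_rot: [[0.0, 1.0, 0.001], [1.0, -0.0, -0.0], [-0.0, 0.001, -1.0]]
force: [0.0, 0.0, -0.5]
opening: 0.932
grasp_force: 0.0
```

>>> move_arm --increments '[{"xyz": [0, 0, -10], "roll": 0, "grip": 100}, {"xyz": [0, 0, -30], "roll": 0, "grip": 100}, {"xyz": [0, 0, -30], "roll": 0, "grip": 100}, {"xyz": [20, -6, -10], "roll": 0, "grip": 100}, {"xyz": [33, -10, 0], "roll": 0, "grip": 100}]'

```text
time_s: 12.0
position: [0.5494, 0.1248, 0.1912]
tcp_rot: [[0.004, 1.0, 0.011], [1.0, -0.004, -0.001], [-0.001, 0.011, -1.0]]
force: [-0.5, 0.1, 0.2]
opening: 0.999
grasp_force: 0.0
```

>>> move_arm --increments '[{"xyz": [35, -10, 0], "roll": 0, "grip": 100}, {"xyz": [35, -10, 0], "roll": 0, "grip": 100}, {"xyz": [35, -10, 0], "roll": 0, "grip": 100}, {"xyz": [32, -10, 0], "roll": 0, "grip": 100}, {"xyz": [22, -7.5, 0], "roll": 0, "grip": 100}]'

```text
time_s: 12.42
position: [0.4966, 0.2884, 0.1878]
tcp_rot: [[-0.001, 1.0, 0.001], [1.0, 0.001, 0.001], [0.001, 0.001, -1.0]]
force: [0.3, -0.5, 0.8]
opening: 0.998
grasp_force: 0.0
```

>>> move_arm --increments '[{"xyz": [0, 0, 0], "roll": 0, "grip": 100}, {"xyz": [0, 0, 0], "roll": 0, "grip": 100}, {"xyz": [0, 0, 0], "roll": 0, "grip": 100}]'

```text
time_s: 12.67
position: [0.4979, 0.2851, 0.1871]
tcp_rot: [[-0.0, 1.0, 0.001], [1.0, 0.0, -0.0], [-0.0, 0.001, -1.0]]
force: [-0.1, -1.2, 0.8]
opening: 0.996
grasp_force: 0.0
```

Run:
```python
from h import *
C["cup1"]=(.561,.073,.101,.034);C["cup2"]=(.561,.073,.121,.028)
look('5',['cup1','cup2','cup3','cup4'])
```

```text
top cup1 (array([0.5604, 0.0736]), array([0.5612, 0.0733]), 0.0336, 86)
top cup2 (array([0.5612, 0.0749]), array([0.5611, 0.0751]), 0.0281, 69)
top cup3 (array([0.4982, 0.286 ]), array([0.4982, 0.2857]), 0.0215, 43)
top cup4 (array([0.509 , 0.1871]), array([0.5088, 0.187 ]), 0.0159, 35)
side cup1 (array([0.5598, 0.0712]), array([0.5595, 0.071 ]), 0.0347, 159)
side cup2 (array([0.5598, 0.0725]), array([0.5613, 0.0731]), 0.0298, 93)
side cup3 (array([0.495 , 0.2842]), array([0.4955, 0.285 ]), 0.0234, 64)
side cup4 (array([0.5056, 0.1857]), array([0.5062, 0.1858]), 0.017, 47)
12.7667 [0.4983 0.2845 0.1869] 0.9979889220720772 0.0 [ 0.2  0.2 -0.1]
```

>>> move_arm --increments '[{"xyz": [0, -1, 27], "roll": 0, "grip": 100}, {"xyz": [0, 0, 27], "roll": 0, "grip": 100}, {"xyz": [0, 0, 27], "roll": 0, "grip": 100}, {"xyz": [0, 0, 25], "roll": 0, "grip": 100}, {"xyz": [0, 0, 15], "roll": 0, "grip": 100}]'

```text
time_s: 13.18
position: [0.4961, 0.2836, 0.0632]
tcp_rot: [[0.002, 1.0, -0.003], [1.0, -0.002, -0.001], [-0.001, -0.003, -1.0]]
force: [0.1, 0.0, -0.4]
opening: 1.004
grasp_force: 0.0
```

>>> move_arm --increments '[{"xyz": [0, 0, 0], "roll": 0, "grip": 100}, {"xyz": [0, 0, 0], "roll": 0, "grip": 30}, {"xyz": [0, 0, 0], "roll": 0, "grip": 30}, {"xyz": [0, 0, 0], "roll": 0, "grip": 30}, {"xyz": [0, 0, 0], "roll": 0, "grip": 30}]'

```text
time_s: 13.6
position: [0.4978, 0.2858, 0.067]
tcp_rot: [[0.0, 1.0, 0.003], [1.0, -0.0, 0.001], [0.001, 0.003, -1.0]]
force: [0.1, -0.3, 1.8]
opening: 0.781
grasp_force: 0.0
```

>>> move_arm --increments '[{"xyz": [0, 0, 0], "roll": 0, "grip": 30}, {"xyz": [0, 0, 0], "roll": 0, "grip": 30}, {"xyz": [0, 0, 0], "roll": 0, "grip": 30}, {"xyz": [0, 0, 0], "roll": 0, "grip": 30}, {"xyz": [0, 0, 0], "roll": 0, "grip": 30}]'

```text
time_s: 14.02
position: [0.4969, 0.2858, 0.0659]
tcp_rot: [[-0.0, 1.0, 0.001], [1.0, 0.0, 0.0], [0.0, 0.001, -1.0]]
force: [0.4, -0.5, 2.2]
opening: 0.502
grasp_force: 30.0
```

>>> move_arm --increments '[{"xyz": [0, 0, 0], "roll": 0, "grip": 30}, {"xyz": [0, 0, 0], "roll": 0, "grip": 30}, {"xyz": [0, 0, 0], "roll": 0, "grip": 30}, {"xyz": [0, 0, 0], "roll": 0, "grip": 30}]'

```text
time_s: 14.35
position: [0.4969, 0.2857, 0.0658]
tcp_rot: [[0.0, 1.0, 0.001], [1.0, -0.0, 0.0], [0.0, 0.001, -1.0]]
force: [0.5, -0.2, 3.4]
opening: 0.501
grasp_force: 30.0
```

>>> move_arm --increments '[{"xyz": [0, 0, -15], "roll": 0, "grip": 30}, {"xyz": [0, 0, -35], "roll": 0, "grip": 30}, {"xyz": [0, 0, -35], "roll": 0, "grip": 30}, {"xyz": [0, 0, -30], "roll": 0, "grip": 30}, {"xyz": [0, 0, -15], "roll": 0, "grip": 30}]'

```text
time_s: 14.77
position: [0.4981, 0.2862, 0.1989]
tcp_rot: [[-0.0, 1.0, 0.005], [1.0, 0.0, 0.002], [0.002, 0.005, -1.0]]
force: [0.7, -0.1, -0.8]
opening: 0.503
grasp_force: 30.0
```

>>> move_arm --increments '[{"xyz": [-15, 4, 0], "roll": 0, "grip": 30}, {"xyz": [-28, 8, 0], "roll": 0, "grip": 30}, {"xyz": [-30, 10, 0], "roll": 0, "grip": 30}, {"xyz": [-30, 10, 0], "roll": 0, "grip": 30}, {"xyz": [-30, 10, 0], "roll": 0, "grip": 30}]'

```text
time_s: 15.18
position: [0.5382, 0.1515, 0.195]
tcp_rot: [[-0.001, 1.0, -0.001], [1.0, 0.001, -0.0], [-0.0, -0.001, -1.0]]
force: [-0.1, 0.2, 0.6]
opening: 0.499
grasp_force: 30.0
```

>>> move_arm --increments '[{"xyz": [-30, 10, 0], "roll": 0, "grip": 30}, {"xyz": [-28, 7, 0], "roll": 0, "grip": 30}, {"xyz": [-20, 5, 0], "roll": 0, "grip": 30}, {"xyz": [0, 0, 0], "roll": 0, "grip": 30}, {"xyz": [0, 0, 0], "roll": 0, "grip": 30}]'

```text
time_s: 15.6
position: [0.5604, 0.0737, 0.1949]
tcp_rot: [[0.003, 1.0, -0.002], [1.0, -0.003, 0.0], [0.0, -0.002, -1.0]]
force: [-0.3, 0.1, -0.5]
opening: 0.501
grasp_force: 30.0
```

>>> move_arm --increments '[{"xyz": [0, 0, 0], "roll": 0, "grip": 30}, {"xyz": [0, 0, 0], "roll": 0, "grip": 30}, {"xyz": [0, 0, 0], "roll": 0, "grip": 30}]'

```text
time_s: 15.85
position: [0.5601, 0.0759, 0.1954]
tcp_rot: [[-0.002, 1.0, -0.001], [1.0, 0.002, 0.0], [0.0, -0.001, -1.0]]
force: [0.4, -1.3, -0.4]
opening: 0.498
grasp_force: 30.0
```

Run:
```python
from h import *
C["cup2"]=(.561,.074,.121,.028);C["cup3"]=(.561,.074,.214,.022)
look('6',['cup2','cup3','cup4'])
```

```text
top cup2 None
top cup3 None
top cup4 (array([0.5092, 0.1876]), array([0.5092, 0.1857]), 0.0148, 15)
side cup2 (array([0.5598, 0.0726]), array([0.5598, 0.0723]), 0.0285, 62)
side cup3 (array([0.5592, 0.0729]), array([0.5586, 0.0644]), 0.0303, 75)
side cup4 (array([0.5059, 0.1862]), array([0.5069, 0.1864]), 0.0167, 49)
15.95 [0.5603 0.0757 0.1955] 0.498992901015424 29.984467942267656 [ 0.6  0.1 -0.1]
```

>>> move_arm --increments '[{"xyz": [-1, 0.5, 18], "roll": 0, "grip": 30}, {"xyz": [0, 0, 18], "roll": 0, "grip": 30}, {"xyz": [0, 0, 18], "roll": 0, "grip": 30}, {"xyz": [0, 0, 17], "roll": 0, "grip": 30}, {"xyz": [0, 0, 0], "roll": 0, "grip": 30}]'

```text
time_s: 16.37
position: [0.5598, 0.0743, 0.1221]
tcp_rot: [[-0.001, 1.0, -0.004], [1.0, 0.001, 0.0], [0.0, -0.004, -1.0]]
force: [-0.5, 0.7, 1.6]
opening: 0.503
grasp_force: 30.0
```

>>> move_arm --increments '[{"xyz": [0, 0, 0], "roll": 0, "grip": 85}, {"xyz": [0, 0, 0], "roll": 0, "grip": 85}, {"xyz": [0, 0, 0], "roll": 0, "grip": 85}, {"xyz": [0, 0, 0], "roll": 0, "grip": 85}, {"xyz": [0, 0, 0], "roll": 0, "grip": 85}]'

```text
time_s: 16.78
position: [0.5616, 0.0737, 0.1254]
tcp_rot: [[-0.0, 1.0, 0.002], [1.0, 0.0, -0.0], [-0.0, 0.002, -1.0]]
force: [-0.1, -0.3, 0.1]
opening: 0.789
grasp_force: 0.0
```

>>> move_arm --increments '[{"xyz": [0, 0, -10], "roll": 0, "grip": 85}, {"xyz": [0, 0, -30], "roll": 0, "grip": 85}, {"xyz": [0, 0, -30], "roll": 0, "grip": 85}, {"xyz": [18, -8, -10], "roll": 0, "grip": 85}, {"xyz": [30, -15, 0], "roll": 0, "grip": 85}]'

```text
time_s: 17.2
position: [0.5429, 0.1199, 0.2093]
tcp_rot: [[0.004, 1.0, 0.012], [1.0, -0.004, -0.001], [-0.001, 0.012, -1.0]]
force: [0.6, 0.5, 0.7]
opening: 0.849
grasp_force: 0.0
```

>>> move_arm --increments '[{"xyz": [32, -15, 0], "roll": 0, "grip": 85}, {"xyz": [20, -10, 0], "roll": 0, "grip": 85}, {"xyz": [12, -5, 0], "roll": 0, "grip": 85}, {"xyz": [0, 0, 0], "roll": 0, "grip": 85}, {"xyz": [0, 0, 0], "roll": 0, "grip": 85}]'

```text
time_s: 17.62
position: [0.5087, 0.1856, 0.2051]
tcp_rot: [[-0.001, 1.0, 0.002], [1.0, 0.001, -0.001], [-0.001, 0.002, -1.0]]
force: [0.7, -0.7, 0.2]
opening: 0.851
grasp_force: 0.0
```

>>> move_arm --increments '[{"xyz": [0, 0, 0], "roll": 0, "grip": 85}, {"xyz": [0, 0, 0], "roll": 0, "grip": 85}]'

```text
time_s: 17.78
position: [0.5092, 0.1845, 0.2046]
tcp_rot: [[0.002, 1.0, 0.001], [1.0, -0.002, -0.0], [-0.0, 0.001, -1.0]]
force: [0.0, -0.8, 0.0]
opening: 0.852
grasp_force: 0.0
```

Run:
```python
from h import *
C["cup1"]=(.561,.073,.101,.034);C["cup2"]=(.561,.074,.121,.028);C["cup3"]=(.561,.074,.141,.022)
look('7',['cup1','cup2','cup3','cup4'])
```

```text
top cup1 (array([0.5607, 0.0733]), array([0.5608, 0.0737]), 0.034, 88)
top cup2 (array([0.5606, 0.0747]), array([0.5611, 0.0754]), 0.028, 75)
top cup3 (array([0.5613, 0.0742]), array([0.5615, 0.0745]), 0.0217, 54)
top cup4 (array([0.5083, 0.1868]), array([0.5092, 0.1815]), 0.0141, 12)
side cup1 (array([0.5601, 0.0722]), array([0.5597, 0.0707]), 0.0347, 141)
side cup2 (array([0.5597, 0.0729]), array([0.5596, 0.0725]), 0.0282, 132)
side cup3 (array([0.5601, 0.0718]), array([0.5588, 0.0723]), 0.0242, 74)
side cup4 (array([0.5061, 0.1864]), array([0.5054, 0.1853]), 0.0175, 44)
17.8833 [0.5089 0.1845 0.2044] 0.8494391701550276 0.0 [0.3 0.2 0.2]
```

>>> move_arm --increments '[{"xyz": [2, -1, 28], "roll": 0, "grip": 85}, {"xyz": [0, 0, 28], "roll": 0, "grip": 85}, {"xyz": [0, 0, 28], "roll": 0, "grip": 85}, {"xyz": [0, 0, 24], "roll": 0, "grip": 85}, {"xyz": [0, 0, 15], "roll": 0, "grip": 85}]'

```text
time_s: 18.3
position: [0.5063, 0.1866, 0.079]
tcp_rot: [[0.001, 1.0, -0.003], [1.0, -0.001, -0.001], [-0.001, -0.003, -1.0]]
force: [-0.1, 0.4, -0.3]
opening: 0.85
grasp_force: 0.0
```

>>> move_arm --increments '[{"xyz": [0, 0, 0], "roll": 0, "grip": 85}, {"xyz": [0, 0, 0], "roll": 0, "grip": 15}, {"xyz": [0, 0, 0], "roll": 0, "grip": 15}, {"xyz": [0, 0, 0], "roll": 0, "grip": 15}, {"xyz": [0, 0, 0], "roll": 0, "grip": 15}]'

```text
time_s: 18.72
position: [0.5082, 0.1877, 0.0829]
tcp_rot: [[0.0, 1.0, 0.003], [1.0, -0.0, 0.0], [0.0, 0.003, -1.0]]
force: [0.1, -0.4, 0.8]
opening: 0.635
grasp_force: 0.0
```

>>> move_arm --increments '[{"xyz": [0, 0, 0], "roll": 0, "grip": 15}, {"xyz": [0, 0, 0], "roll": 0, "grip": 15}, {"xyz": [0, 0, 0], "roll": 0, "grip": 15}, {"xyz": [0, 0, 0], "roll": 0, "grip": 15}, {"xyz": [0, 0, 0], "roll": 0, "grip": 15}]'

```text
time_s: 19.13
position: [0.5076, 0.1877, 0.0819]
tcp_rot: [[-0.0, 1.0, 0.001], [1.0, 0.0, 0.0], [0.0, 0.001, -1.0]]
force: [0.6, -0.8, 2.5]
opening: 0.355
grasp_force: 30.0
```

>>> move_arm --increments '[{"xyz": [0, 0, 0], "roll": 0, "grip": 15}, {"xyz": [0, 0, 0], "roll": 0, "grip": 15}, {"xyz": [0, 0, 0], "roll": 0, "grip": 15}, {"xyz": [0, 0, 0], "roll": 0, "grip": 15}]'

```text
time_s: 19.47
position: [0.5076, 0.1877, 0.0819]
tcp_rot: [[-0.0, 1.0, 0.001], [1.0, 0.0, 0.0], [0.0, 0.001, -1.0]]
force: [0.3, -0.5, 4.4]
opening: 0.356
grasp_force: 30.0
```

>>> move_arm --increments '[{"xyz": [0, 0, -15], "roll": 0, "grip": 15}, {"xyz": [0, 0, -40], "roll": 0, "grip": 15}, {"xyz": [0, 0, -40], "roll": 0, "grip": 15}, {"xyz": [0, 0, -35], "roll": 0, "grip": 15}, {"xyz": [0, 0, -20], "roll": 0, "grip": 15}]'

```text
time_s: 19.88
position: [0.5083, 0.1879, 0.235]
tcp_rot: [[-0.0, 1.0, 0.004], [1.0, 0.0, 0.001], [0.001, 0.004, -1.0]]
force: [1.2, -0.3, -0.6]
opening: 0.359
grasp_force: 30.0
```

>>> move_arm --increments '[{"xyz": [-15, 7, 0], "roll": 0, "grip": 15}, {"xyz": [-28, 13, 0], "roll": 0, "grip": 15}, {"xyz": [-28, 13, 0], "roll": 0, "grip": 15}, {"xyz": [-26, 13, 0], "roll": 0, "grip": 15}, {"xyz": [-16.5, 7, 0], "roll": 0, "grip": 15}]'

```text
time_s: 20.3
position: [0.561, 0.0718, 0.231]
tcp_rot: [[0.001, 1.0, -0.0], [1.0, -0.001, -0.001], [-0.001, -0.0, -1.0]]
force: [-0.2, 0.5, 0.4]
opening: 0.354
grasp_force: 30.0
```

>>> move_arm --increments '[{"xyz": [0, 0, 0], "roll": 0, "grip": 15}, {"xyz": [0, 0, 0], "roll": 0, "grip": 15}, {"xyz": [0, 0, 0], "roll": 0, "grip": 15}, {"xyz": [0, 0, 0], "roll": 0, "grip": 15}, {"xyz": [0, 0, 0], "roll": 0, "grip": 15}]'

```text
time_s: 20.72
position: [0.5594, 0.0753, 0.2314]
tcp_rot: [[-0.002, 1.0, -0.001], [1.0, 0.002, 0.0], [0.0, -0.001, -1.0]]
force: [0.2, -0.2, 0.4]
opening: 0.354
grasp_force: 30.0
```

Run:
```python
from h import *
C["cup3"]=(.561,.074,.141,.022);C["cup4"]=(.561,.074,.248,.016)
look('8',['cup3','cup4'])
```

```text
top cup3 None
top cup4 None
side cup3 (array([0.5605, 0.0723]), array([0.5594, 0.0713]), 0.023, 58)
side cup4 (array([0.5591, 0.0715]), array([0.5584, 0.0706]), 0.0264, 64)
20.8167 [0.5597 0.0751 0.2316] 0.3527060383148347 29.999900311231613 [ 1.1  0.  -1.3]
```

>>> move_arm --increments '[{"xyz": [0, 1, 20], "roll": 0, "grip": 15}, {"xyz": [0, 0, 20], "roll": 0, "grip": 15}, {"xyz": [0, 0, 20], "roll": 0, "grip": 15}, {"xyz": [0, 0, 16], "roll": 0, "grip": 15}, {"xyz": [0, 0, 10], "roll": 0, "grip": 15}]'

```text
time_s: 21.23
position: [0.56, 0.0747, 0.1439]
tcp_rot: [[-0.001, 1.0, -0.003], [1.0, 0.001, 0.0], [0.0, -0.003, -1.0]]
force: [0.3, 0.5, -0.8]
opening: 0.357
grasp_force: 30.0
```

>>> move_arm --increments '[{"xyz": [0, 0, 0], "roll": 0, "grip": 15}, {"xyz": [0, 0, 0], "roll": 0, "grip": 60}, {"xyz": [0, 0, 0], "roll": 0, "grip": 60}, {"xyz": [0, 0, 0], "roll": 0, "grip": 60}, {"xyz": [0, 0, 0], "roll": 0, "grip": 60}]'

```text
time_s: 21.65
position: [0.5618, 0.0741, 0.1466]
tcp_rot: [[-0.0, 1.0, 0.002], [1.0, 0.0, -0.0], [-0.0, 0.002, -1.0]]
force: [1.0, 0.1, -0.5]
opening: 0.557
grasp_force: 0.0
```

>>> move_arm --increments '[{"xyz": [0, 0, 0], "roll": 0, "grip": 60}, {"xyz": [0, 0, -10], "roll": 0, "grip": 60}, {"xyz": [0, 0, -30], "roll": 0, "grip": 60}, {"xyz": [0, 0, -30], "roll": 0, "grip": 60}, {"xyz": [15, -12, -10], "roll": 0, "grip": 60}]'

```text
time_s: 22.07
position: [0.5543, 0.0871, 0.2307]
tcp_rot: [[0.003, 1.0, 0.012], [1.0, -0.002, -0.002], [-0.002, 0.012, -1.0]]
force: [0.7, 1.5, -0.4]
opening: 0.6
grasp_force: 0.0
```

>>> move_arm --increments '[{"xyz": [25, -22, 0], "roll": 0, "grip": 60}, {"xyz": [28, -25, 0], "roll": 0, "grip": 60}, {"xyz": [28, -25, 0], "roll": 0, "grip": 60}, {"xyz": [28, -25, 0], "roll": 0, "grip": 60}, {"xyz": [28, -25, 0], "roll": 0, "grip": 60}]'

```text
time_s: 22.48
position: [0.4261, 0.2271, 0.2266]
tcp_rot: [[0.001, 1.0, 0.001], [1.0, -0.001, 0.0], [0.0, 0.001, -1.0]]
force: [0.9, -0.5, 0.3]
opening: 0.599
grasp_force: 0.0
```

>>> move_arm --increments '[{"xyz": [25, -22, 0], "roll": 0, "grip": 60}, {"xyz": [17, -16, 0], "roll": 0, "grip": 60}, {"xyz": [0, 0, 0], "roll": 0, "grip": 60}, {"xyz": [0, 0, 0], "roll": 0, "grip": 60}, {"xyz": [0, 0, 0], "roll": 0, "grip": 60}]'

```text
time_s: 22.9
position: [0.3901, 0.2681, 0.2263]
tcp_rot: [[-0.0, 1.0, 0.002], [1.0, 0.0, 0.0], [0.0, 0.002, -1.0]]
force: [0.9, -0.6, 0.1]
opening: 0.604
grasp_force: 0.0
```

Run:
```python
from h import *
C["cup1"]=(.561,.073,.101,.034);C["cup2"]=(.561,.074,.121,.028);C["cup3"]=(.561,.074,.141,.022);C["cup4"]=(.561,.074,.161,.016)
look('9',['cup1','cup2','cup3','cup4'])
im=cv2.imread('pics/side9.png'); cv2.imwrite('pics/side9c.png',cv2.resize(im[100:280,140:380],None,fx=3,fy=3))
for n in("top","side"):
    w=world(n,bot.capture(n)[1]).reshape(-1,3)
    q=w[(np.hypot(w[:,0]-.389,w[:,1]-.268)<.03)&(abs(w[:,2]-.075)<.007)]; print(n,len(q),q.mean(0))
```

```text
top cup1 (array([0.5611, 0.0739]), array([0.561, 0.074]), 0.034, 92)
top cup2 (array([0.5607, 0.0751]), array([0.5613, 0.075 ]), 0.0279, 73)
top cup3 (array([0.5614, 0.0741]), array([0.5615, 0.0737]), 0.0219, 57)
top cup4 (array([0.5629, 0.0739]), array([0.5628, 0.0741]), 0.0158, 38)
side cup1 (array([0.5615, 0.0749]), array([0.5589, 0.0712]), 0.0344, 119)
side cup2 (array([0.561 , 0.0744]), array([0.5584, 0.072 ]), 0.0289, 106)
side cup3 (array([0.5613, 0.073 ]), array([0.5597, 0.0727]), 0.023, 101)
side cup4 (array([0.5617, 0.0719]), array([0.5611, 0.0723]), 0.0169, 53)
23.0 [0.3904 0.2675 0.2259] 0.5992183646675379 0.0 [0.2 0.  0.4]
top 77 [0.39039394 0.26897607 0.07439038]
side 74 [0.38762493 0.26674961 0.0729085 ]
```

View pics/side9c.png

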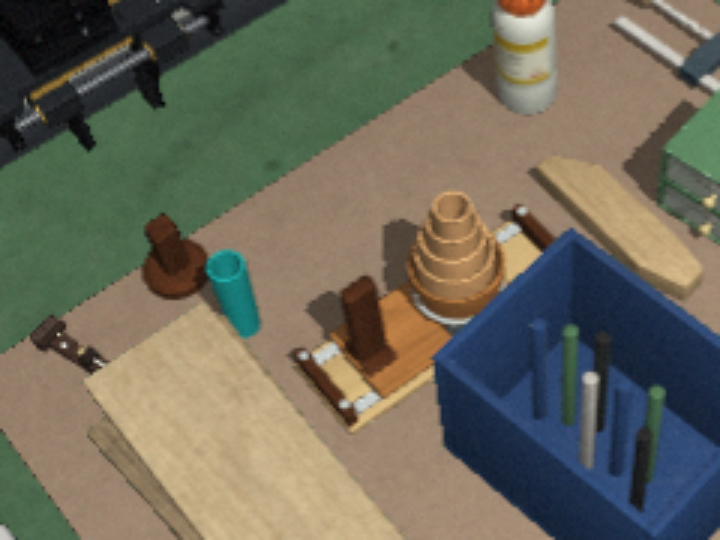

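The side view shows all four cups nested in the shell, with stepped rims around crop pixel (455,240). The tamper stands free at crop pixel (172,260). Next I'll grip its post.

>>> move_arm --increments '[{"xyz": [0, 0, 25], "roll": 0, "grip": 60}, {"xyz": [0, -1, 30], "roll": 0, "grip": 60}, {"xyz": [0, 0, 30], "roll": 0, "grip": 60}, {"xyz": [0, 0, 30], "roll": 0, "grip": 60}, {"xyz": [0, 0, 20], "roll": 0, "grip": 60}]'

```text
time_s: 23.52
position: [0.388, 0.2671, 0.0883]
tcp_rot: [[0.002, 1.0, -0.002], [1.0, -0.002, -0.001], [-0.001, -0.002, -1.0]]
force: [0.4, 0.1, -1.0]
opening: 0.599
grasp_force: 0.0
```

>>> move_arm --increments '[{"xyz": [0, 0, 0], "roll": 0, "grip": 60}, {"xyz": [0, 0, 20], "roll": 0, "grip": 60}, {"xyz": [0, 0, 20], "roll": 0, "grip": 60}, {"xyz": [0, 0, 14], "roll": 0, "grip": 60}, {"xyz": [0, 0, 0], "roll": 0, "grip": 60}]'

```text
time_s: 23.93
position: [0.3881, 0.2675, 0.0355]
tcp_rot: [[0.001, 1.0, -0.002], [1.0, -0.001, -0.001], [-0.001, -0.002, -1.0]]
force: [-0.2, 0.2, 0.1]
opening: 0.598
grasp_force: 0.0
```

>>> move_arm --increments '[{"xyz": [0, 0, 0], "roll": 0, "grip": 5}, {"xyz": [0, 0, 0], "roll": 0, "grip": 5}, {"xyz": [0, 0, 0], "roll": 0, "grip": 5}, {"xyz": [0, 0, 0], "roll": 0, "grip": 5}, {"xyz": [0, 0, 0], "roll": 0, "grip": 5}]'

```text
time_s: 24.35
position: [0.3888, 0.2684, 0.0374]
tcp_rot: [[-0.0, 1.0, 0.002], [1.0, 0.0, 0.001], [0.001, 0.002, -1.0]]
force: [1.8, 0.5, 0.1]
opening: 0.307
grasp_force: 0.7
```

>>> move_arm --increments '[{"xyz": [0, 0, 0], "roll": 0, "grip": 5}, {"xyz": [0, 0, 0], "roll": 0, "grip": 5}, {"xyz": [0, 0, 0], "roll": 0, "grip": 5}, {"xyz": [0, 0, 0], "roll": 0, "grip": 5}, {"xyz": [0, 0, 0], "roll": 0, "grip": 5}]'

```text
time_s: 24.77
position: [0.389, 0.2684, 0.0373]
tcp_rot: [[-0.0, 1.0, 0.002], [1.0, 0.0, 0.001], [0.001, 0.002, -1.0]]
force: [1.5, -0.9, 6.3]
opening: 0.275
grasp_force: 30.0
```

>>> move_arm --increments '[{"xyz": [0, 0, -15], "roll": 0, "grip": 5}, {"xyz": [0, 0, -35], "roll": 0, "grip": 5}, {"xyz": [0, 0, -40], "roll": 0, "grip": 5}, {"xyz": [0, 0, -40], "roll": 0, "grip": 5}, {"xyz": [0, 0, -35], "roll": 0, "grip": 5}]'

```text
time_s: 25.18
position: [0.3874, 0.268, 0.2034]
tcp_rot: [[-0.0, 1.0, -0.001], [1.0, 0.0, -0.0], [-0.0, -0.001, -1.0]]
force: [1.0, 0.5, -1.7]
opening: 0.276
grasp_force: 30.0
```

>>> move_arm --increments '[{"xyz": [0, 0, -17], "roll": 0, "grip": 5}, {"xyz": [-15, 13, 0], "roll": 0, "grip": 5}, {"xyz": [-26, 23, 0], "roll": 0, "grip": 5}, {"xyz": [-28, 25, 0], "roll": 0, "grip": 5}, {"xyz": [-28, 25, 0], "roll": 0, "grip": 5}]'

```text
time_s: 25.6
position: [0.4738, 0.1704, 0.2185]
tcp_rot: [[-0.002, 1.0, -0.001], [1.0, 0.002, 0.0], [0.0, -0.001, -1.0]]
force: [0.3, 0.3, -2.4]
opening: 0.272
grasp_force: 30.0
```

>>> move_arm --increments '[{"xyz": [-28, 25, 0], "roll": 0, "grip": 5}, {"xyz": [-28, 25, 0], "roll": 0, "grip": 5}, {"xyz": [-25, 22, 0], "roll": 0, "grip": 5}, {"xyz": [-16.5, 14, 0], "roll": 0, "grip": 5}, {"xyz": [0, 0, 0], "roll": 0, "grip": 5}]'

```text
time_s: 26.02
position: [0.5635, 0.0697, 0.218]
tcp_rot: [[0.004, 1.0, 0.003], [1.0, -0.004, -0.002], [-0.002, 0.003, -1.0]]
force: [0.7, -0.3, -2.6]
opening: 0.274
grasp_force: 30.0
```

>>> move_arm --increments '[{"xyz": [0, 0, 0], "roll": 0, "grip": 5}, {"xyz": [0, 0, 0], "roll": 0, "grip": 5}, {"xyz": [0, 0, 0], "roll": 0, "grip": 5}, {"xyz": [0, 0, 0], "roll": 0, "grip": 5}]'

```text
time_s: 26.35
position: [0.5589, 0.0748, 0.2184]
tcp_rot: [[-0.002, 1.0, -0.001], [1.0, 0.002, 0.0], [0.0, -0.001, -1.0]]
force: [-0.2, -0.0, -1.5]
opening: 0.273
grasp_force: 30.0
```

Run:
```python
from h import *
C["cup1"]=(.561,.073,.101,.034);C["cup2"]=(.561,.074,.121,.028);C["cup3"]=(.561,.074,.141,.022)
look('10',['cup1','cup2','cup3'])
im=cv2.imread('pics/side10.png'); cv2.imwrite('pics/side10c.png',cv2.resize(im[80:260,200:400],None,fx=3,fy=3))
print(proj("side",[(.561,.074,.161),(.561,.074,.182)]))
```

```text
top cup1 None
top cup2 None
top cup3 None
side cup1 (array([0.5611, 0.0743]), array([0.5595, 0.0707]), 0.0345, 127)
side cup2 (array([0.5613, 0.0747]), array([0.5589, 0.072 ]), 0.0281, 97)
side cup3 (array([0.5621, 0.0748]), array([0.5587, 0.07  ]), 0.022, 79)
26.45 [0.5594 0.0746 0.2186] 0.2750271967595057 29.9999447632581 [-0.   0.5 -1. ]
[[289.97713044 168.00178398]
 [289.50491059 162.96081973]]
```

View pics/side10c.png

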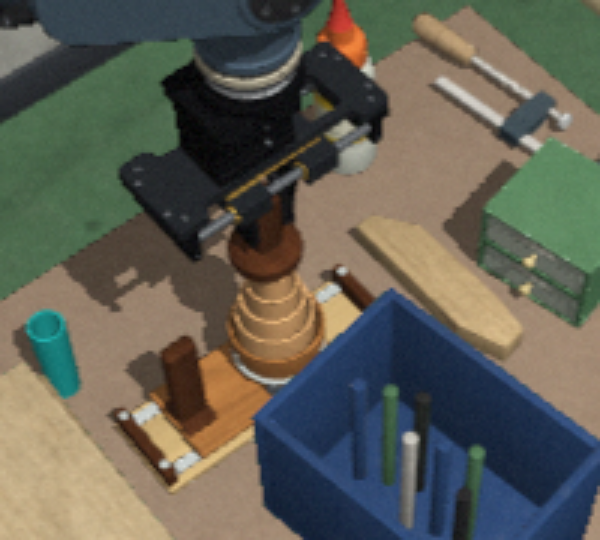

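The crop shows the tamper held level just above the stack, at crop pixel (268,245). I'll press down gently.

>>> move_arm --increments '[{"xyz": [0, 1, 8], "roll": 0, "grip": 5}, {"xyz": [0, 0, 8], "roll": 0, "grip": 5}, {"xyz": [0, 0, 3], "roll": 0, "grip": 5}, {"xyz": [0, 0, 3], "roll": 0, "grip": 5}, {"xyz": [0, 0, 0], "roll": 0, "grip": 5}]'

```text
time_s: 26.87
position: [0.5607, 0.0738, 0.1959]
tcp_rot: [[0.0, 1.0, -0.002], [1.0, -0.0, 0.0], [0.0, -0.002, -1.0]]
force: [-0.5, 0.9, 1.4]
opening: 0.279
grasp_force: 30.0
```

>>> move_arm --increments '[{"xyz": [0, 0, 3], "roll": 0, "grip": 5}, {"xyz": [0, 0, 2], "roll": 0, "grip": 5}, {"xyz": [0, 0, 2], "roll": 0, "grip": 5}, {"xyz": [0, 0, 0], "roll": 0, "grip": 5}]'

```text
time_s: 27.2
position: [0.561, 0.0737, 0.1897]
tcp_rot: [[0.0, 1.0, -0.0], [1.0, -0.0, 0.0], [0.0, -0.0, -1.0]]
force: [-1.8, 1.5, 5.4]
opening: 0.275
grasp_force: 30.0
```

>>> move_arm --increments '[{"xyz": [0, 0, 2], "roll": 0, "grip": 5}, {"xyz": [0, 0, 1.5], "roll": 0, "grip": 5}, {"xyz": [0, 0, 0], "roll": 0, "grip": 5}, {"xyz": [0, 0, 0], "roll": 0, "grip": 5}]'

```text
time_s: 27.53
position: [0.5613, 0.0737, 0.1867]
tcp_rot: [[0.0, 1.0, 0.001], [1.0, -0.0, 0.0], [0.0, 0.001, -1.0]]
force: [-2.8, 0.6, 5.9]
opening: 0.273
grasp_force: 30.0
```

>>> move_arm --increments '[{"xyz": [0, 0, 1.5], "roll": 0, "grip": 5}, {"xyz": [0, 0, 1], "roll": 0, "grip": 5}, {"xyz": [0, 0, 0], "roll": 0, "grip": 5}, {"xyz": [0, 0, 0], "roll": 0, "grip": 5}]'

```text
time_s: 27.87
position: [0.563, 0.0737, 0.1862]
tcp_rot: [[0.0, 1.0, 0.005], [1.0, -0.0, -0.0], [-0.0, 0.005, -1.0]]
force: [-2.4, 0.2, 14.3]
opening: 0.274
grasp_force: 30.0
```

>>> move_arm --increments '[{"xyz": [0, 0, 0.5], "roll": 0, "grip": 5}, {"xyz": [0, 0, 0.5], "roll": 0, "grip": 5}, {"xyz": [0, 0, 0], "roll": 0, "grip": 5}, {"xyz": [0, 0, 0], "roll": 0, "grip": 5}, {"xyz": [0, 0, 0], "roll": 0, "grip": 5}]'

```text
time_s: 28.28
position: [0.5637, 0.0736, 0.1862]
tcp_rot: [[0.0, 1.0, 0.007], [1.0, -0.0, -0.0], [-0.0, 0.007, -1.0]]
force: [-2.2, 0.8, 18.3]
opening: 0.27
grasp_force: 30.0
```

Force jumps and z holds at .1862, so the plate has bottomed. I'll hold it and check the rim heights.

>>> move_arm --increments '[{"xyz": [0, 0, 0.5], "roll": 0, "grip": 5}, {"xyz": [0, 0, 0], "roll": 0, "grip": 5}, {"xyz": [0, 0, 0], "roll": 0, "grip": 5}, {"xyz": [0, 0, 0], "roll": 0, "grip": 5}, {"xyz": [0, 0, 0], "roll": 0, "grip": 5}]'

```text
time_s: 28.7
position: [0.5641, 0.0736, 0.1862]
tcp_rot: [[-0.0, 1.0, 0.008], [1.0, 0.0, -0.0], [-0.0, 0.008, -1.0]]
force: [-2.1, 1.1, 19.7]
opening: 0.272
grasp_force: 30.0
```

Run:
```python
from h import *
w=world("side",bot.capture("side")[1]).reshape(-1,3)
w=w[~np.isnan(w[:,0])]; w=w[(np.hypot(w[:,0]-.561,w[:,1]-.074)<.05)&(w[:,2]<.14)&(w[:,2]>.04)]
w0=world("side",np.load("side0.npy"))
r=np.hypot(w[:,0]-.560,w[:,1]-.072)
for a,b in((.031,.034),(.037,.041),(.025,.028),(.019,.022)): 
    q=w[(r>a)&(r<b)]; print(a,np.percentile(q[:,2],[50,80,90,95]).round(4),len(q))
s=bot.read_state();print(s["force"],s["position"])
```

```text
0.031 [0.075  0.0854 0.0888 0.0908] 84
0.037 [0.0627 0.0674 0.0687 0.0692] 64
0.025 [0.0932 0.1054 0.1074 0.1087] 71
0.019 [0.1115 0.123  0.1252 0.1274] 48
[-1.75339808  0.63066268 19.87799643] [0.56406825 0.07362653 0.18614324]
```

The shell rim reads .069, 12 mm down, so the plate is fully bottomed. Now I'll ease off and return the tamper.

>>> move_arm --increments '[{"xyz": [0, 0, -4], "roll": 0, "grip": 5}, {"xyz": [0, 0, -4], "roll": 0, "grip": 5}, {"xyz": [0, 0, -4], "roll": 0, "grip": 5}, {"xyz": [0, 0, -4], "roll": 0, "grip": 5}, {"xyz": [0, 0, -10], "roll": 0, "grip": 5}]'

```text
time_s: 29.17
position: [0.5596, 0.0736, 0.2067]
tcp_rot: [[-0.0, 1.0, -0.005], [1.0, 0.0, -0.0], [-0.0, -0.005, -1.0]]
force: [-1.0, 0.3, -2.4]
opening: 0.269
grasp_force: 30.0
```

>>> move_arm --increments '[{"xyz": [0, 0, -15], "roll": 0, "grip": 5}, {"xyz": [15, -13, 0], "roll": 0, "grip": 5}, {"xyz": [26, -23, 0], "roll": 0, "grip": 5}, {"xyz": [28, -25, 0], "roll": 0, "grip": 5}, {"xyz": [28, -25, 0], "roll": 0, "grip": 5}]'

```text
time_s: 29.58
position: [0.4734, 0.1709, 0.2225]
tcp_rot: [[0.002, 1.0, -0.003], [1.0, -0.002, -0.0], [-0.0, -0.003, -1.0]]
force: [0.1, 0.4, -1.4]
opening: 0.273
grasp_force: 30.0
```

>>> move_arm --increments '[{"xyz": [28, -25, 0], "roll": 0, "grip": 5}, {"xyz": [28, -25, 0], "roll": 0, "grip": 5}, {"xyz": [25, -22, 0], "roll": 0, "grip": 5}, {"xyz": [16, -14, 0], "roll": 0, "grip": 5}, {"xyz": [0, 0, 0], "roll": 0, "grip": 5}]'

```text
time_s: 30.0
position: [0.3844, 0.2694, 0.2225]
tcp_rot: [[-0.004, 1.0, -0.005], [1.0, 0.004, -0.001], [-0.001, -0.005, -1.0]]
force: [-0.3, -0.5, -2.5]
opening: 0.274
grasp_force: 30.0
```

>>> move_arm --increments '[{"xyz": [0, 0, 25], "roll": 0, "grip": 5}, {"xyz": [0, 0, 30], "roll": 0, "grip": 5}, {"xyz": [0, 0, 35], "roll": 0, "grip": 5}, {"xyz": [0, 0, 30], "roll": 0, "grip": 5}, {"xyz": [0, 0, 20], "roll": 0, "grip": 5}]'

```text
time_s: 30.42
position: [0.388, 0.2665, 0.0805]
tcp_rot: [[0.0, 1.0, -0.004], [1.0, -0.0, -0.002], [-0.002, -0.004, -1.0]]
force: [0.3, -0.1, -0.7]
opening: 0.274
grasp_force: 30.0
```

>>> move_arm --increments '[{"xyz": [0, 0, 15], "roll": 0, "grip": 5}, {"xyz": [0, 0, 10], "roll": 0, "grip": 5}, {"xyz": [0, 0, 0], "roll": 0, "grip": 5}, {"xyz": [0, 0, 0], "roll": 0, "grip": 5}]'

```text
time_s: 30.75
position: [0.3891, 0.2671, 0.0574]
tcp_rot: [[0.0, 1.0, -0.002], [1.0, -0.0, -0.001], [-0.001, -0.002, -1.0]]
force: [-0.2, 0.9, -1.9]
opening: 0.274
grasp_force: 30.0
```

>>> move_arm --increments '[{"xyz": [0, 0, 8], "roll": 0, "grip": 5}, {"xyz": [0, 0, 6], "roll": 0, "grip": 5}, {"xyz": [0, 0, 3], "roll": 0, "grip": 5}, {"xyz": [0, 0, 0], "roll": 0, "grip": 5}, {"xyz": [0, 0, 0], "roll": 0, "grip": 5}]'

```text
time_s: 31.17
position: [0.3891, 0.2676, 0.0411]
tcp_rot: [[-0.0, 1.0, -0.0], [1.0, 0.0, -0.0], [-0.0, -0.0, -1.0]]
force: [0.6, -0.1, -2.4]
opening: 0.275
grasp_force: 30.0
```

>>> move_arm --increments '[{"xyz": [0, 0, 2], "roll": 0, "grip": 5}, {"xyz": [0, 0, 1], "roll": 0, "grip": 5}, {"xyz": [0, 0, 0], "roll": 0, "grip": 5}, {"xyz": [0, 0, 0], "roll": 0, "grip": 5}]'

```text
time_s: 31.5
position: [0.3892, 0.2677, 0.0381]
tcp_rot: [[-0.0, 1.0, 0.0], [1.0, 0.0, 0.0], [0.0, 0.0, -1.0]]
force: [-0.2, -0.4, -2.4]
opening: 0.272
grasp_force: 30.0
```

>>> move_arm --increments '[{"xyz": [0, 0, 1.2], "roll": 0, "grip": 5}, {"xyz": [0, 0, 0], "roll": 0, "grip": 5}, {"xyz": [0, 0, 0], "roll": 0, "grip": 60}, {"xyz": [0, 0, 0], "roll": 0, "grip": 60}, {"xyz": [0, 0, 0], "roll": 0, "grip": 60}]'

```text
time_s: 31.92
position: [0.3893, 0.2677, 0.0369]
tcp_rot: [[0.0, 1.0, 0.0], [1.0, -0.0, 0.0], [0.0, 0.0, -1.0]]
force: [-0.2, -0.1, 0.9]
opening: 0.418
grasp_force: 0.0
```

>>> move_arm --increments '[{"xyz": [0, 0, 0], "roll": 0, "grip": 60}, {"xyz": [0, 0, 0], "roll": 0, "grip": 60}, {"xyz": [0, 0, -15], "roll": 0, "grip": 60}, {"xyz": [0, 0, -35], "roll": 0, "grip": 60}, {"xyz": [0, 0, -40], "roll": 0, "grip": 60}]'

```text
time_s: 32.33
position: [0.3874, 0.2669, 0.126]
tcp_rot: [[0.0, 1.0, -0.006], [1.0, -0.0, -0.002], [-0.002, -0.006, -1.0]]
force: [1.5, 0.8, -0.9]
opening: 0.595
grasp_force: 0.0
```

>>> move_arm --increments '[{"xyz": [0, 0, -40], "roll": 0.125, "grip": 60}, {"xyz": [0, 0, -30], "roll": 0.125, "grip": 60}, {"xyz": [0, 0, -10], "roll": 0.125, "grip": 60}, {"xyz": [0, 0, 0], "roll": 0.125, "grip": 60}, {"xyz": [0, 0, 0], "roll": 0.125, "grip": 60}]'

```text
time_s: 32.75
position: [0.3896, 0.2679, 0.2083]
tcp_rot: [[0.59, 0.807, 0.003], [0.807, -0.59, 0.001], [0.003, 0.002, -1.0]]
force: [0.7, 0.3, 0.2]
opening: 0.599
grasp_force: 0.0
```

>>> move_arm --increments '[{"xyz": [0, 0, 0], "roll": 0.125, "grip": 60}, {"xyz": [0, 0, 0], "roll": 0.125, "grip": 60}, {"xyz": [0, 0, 0], "roll": 0.125, "grip": 60}, {"xyz": [0, 0, 0], "roll": 0.125, "grip": 60}, {"xyz": [0, 0, 0], "roll": 0.125, "grip": 60}]'

```text
time_s: 33.17
position: [0.3888, 0.2675, 0.2067]
tcp_rot: [[0.951, 0.309, -0.001], [0.309, -0.951, -0.0], [-0.001, 0.0, -1.0]]
force: [0.1, 0.2, 0.1]
opening: 0.599
grasp_force: 0.0
```

>>> move_arm --increments '[{"xyz": [0, 0, 0], "roll": 0.125, "grip": 60}, {"xyz": [0, 0, 0], "roll": 0.125, "grip": 60}, {"xyz": [0, 0, 0], "roll": 0.071, "grip": 60}, {"xyz": [0, 0, 0], "roll": 0, "grip": 60}, {"xyz": [0, 0, 0], "roll": 0, "grip": 60}]'

```text
time_s: 33.58
position: [0.3889, 0.2675, 0.2067]
tcp_rot: [[1.0, 0.002, -0.0], [0.002, -1.0, -0.0], [-0.0, 0.0, -1.0]]
force: [-0.2, -0.2, -0.9]
opening: 0.599
grasp_force: 0.0
```

Run:
```python
from h import *
C["cup1"]=(.561,.073,.101,.034);C["cup2"]=(.561,.074,.121,.028);C["cup3"]=(.561,.074,.141,.022);C["cup4"]=(.561,.074,.161,.016)
look('11',['cup1','cup2','cup3','cup4'])
for n in("top","side"):
    w=world(n,bot.capture(n)[1]).reshape(-1,3)
    for c,z in(((.389,.268),.075),((.467,.0745),.135)):
        q=w[(np.hypot(w[:,0]-c[0],w[:,1]-c[1])<.03)&(abs(w[:,2]-z)<.007)]; print(n,len(q),q.mean(0))
```

```text
top cup1 (array([0.5649, 0.074 ]), array([0.5646, 0.0737]), 0.0337, 88)
top cup2 (array([0.565 , 0.0748]), array([0.565 , 0.0749]), 0.0279, 81)
top cup3 (array([0.5659, 0.0742]), array([0.5662, 0.0739]), 0.0221, 64)
top cup4 (array([0.5672, 0.0741]), array([0.5675, 0.074 ]), 0.0159, 39)
side cup1 (array([0.5653, 0.074 ]), array([0.5626, 0.0707]), 0.0348, 109)
side cup2 (array([0.5651, 0.0743]), array([0.563 , 0.0718]), 0.0284, 111)
side cup3 (array([0.5649, 0.0726]), array([0.5644, 0.0712]), 0.0227, 103)
side cup4 (array([0.5657, 0.0721]), array([0.5652, 0.0725]), 0.0172, 54)
33.6833 [0.389  0.2676 0.2068] 0.5976598106386707 0.0 [-0.4  1.  -0.5]
top 0 [nan nan nan]
top 60 [0.47041289 0.07540885 0.13381008]
side 73 [0.38614308 0.26579185 0.07256415]
side 68 [0.46900176 0.07289953 0.13280547]<stdin>:7: RuntimeWarning: Mean of empty slice.
  ret = um.true_divide(
```

>>> move_arm --increments '[{"xyz": [8, 15, 0], "roll": 0, "grip": 60}, {"xyz": [13, 30, 0], "roll": 0, "grip": 60}, {"xyz": [15, 37, 0], "roll": 0, "grip": 60}, {"xyz": [15, 37, 0], "roll": 0, "grip": 60}, {"xyz": [14, 36, 0], "roll": 0, "grip": 60}]'

```text
time_s: 34.2
position: [0.4547, 0.1112, 0.207]
tcp_rot: [[1.0, 0.002, 0.001], [0.002, -1.0, -0.0], [0.001, 0.0, -1.0]]
force: [-0.3, 0.3, -1.0]
opening: 0.604
grasp_force: 0.0
```

>>> move_arm --increments '[{"xyz": [10, 26, 0], "roll": 0, "grip": 60}, {"xyz": [6, 12.5, 0], "roll": 0, "grip": 60}, {"xyz": [0, 0, 0], "roll": 0, "grip": 60}, {"xyz": [0, 0, 15], "roll": 0, "grip": 60}, {"xyz": [0, 0, 20], "roll": 0, "grip": 60}]'

```text
time_s: 34.62
position: [0.4714, 0.0742, 0.1728]
tcp_rot: [[1.0, -0.0, 0.004], [-0.0, -1.0, 0.0], [0.004, -0.0, -1.0]]
force: [0.9, 0.7, 0.3]
opening: 0.601
grasp_force: 0.0
```

>>> move_arm --increments '[{"xyz": [0, 0, 0], "roll": 0, "grip": 60}, {"xyz": [0, 0, 0], "roll": 0, "grip": 60}, {"xyz": [0, 0, 0], "roll": 0, "grip": 60}]'

```text
time_s: 34.87
position: [0.4702, 0.0747, 0.1723]
tcp_rot: [[1.0, 0.001, 0.0], [0.001, -1.0, 0.0], [0.0, -0.0, -1.0]]
force: [0.2, -0.1, 0.3]
opening: 0.599
grasp_force: 0.0
```

>>> move_arm --increments '[{"xyz": [0, 0, 18], "roll": 0, "grip": 60}, {"xyz": [0, 0, 22], "roll": 0, "grip": 60}, {"xyz": [0, 0, 17], "roll": 0, "grip": 60}, {"xyz": [0, 0, 10], "roll": 0, "grip": 60}, {"xyz": [0, 0, 0], "roll": 0, "grip": 60}]'

```text
time_s: 35.28
position: [0.4695, 0.0746, 0.1041]
tcp_rot: [[1.0, 0.001, -0.002], [0.001, -1.0, 0.0], [-0.002, -0.0, -1.0]]
force: [-0.3, -1.0, 0.2]
opening: 0.596
grasp_force: 0.0
```

>>> move_arm --increments '[{"xyz": [0, 0, 0], "roll": 0, "grip": 3}, {"xyz": [0, 0, 0], "roll": 0, "grip": 3}, {"xyz": [0, 0, 0], "roll": 0, "grip": 3}, {"xyz": [0, 0, 0], "roll": 0, "grip": 3}, {"xyz": [0, 0, 0], "roll": 0, "grip": 3}]'

```text
time_s: 35.7
position: [0.4706, 0.0741, 0.1056]
tcp_rot: [[1.0, -0.0, 0.002], [-0.0, -1.0, -0.0], [0.002, 0.0, -1.0]]
force: [0.7, 0.2, 0.1]
opening: 0.311
grasp_force: 0.0
```

>>> move_arm --increments '[{"xyz": [0, 0, 0], "roll": 0, "grip": 3}, {"xyz": [0, 0, 0], "roll": 0, "grip": 3}, {"xyz": [0, 0, 0], "roll": 0, "grip": 3}, {"xyz": [0, 0, 0], "roll": 0, "grip": 3}, {"xyz": [0, 0, 0], "roll": 0, "grip": 3}]'

```text
time_s: 36.12
position: [0.4704, 0.0773, 0.1054]
tcp_rot: [[1.0, -0.005, 0.001], [-0.005, -1.0, 0.006], [0.001, -0.006, -1.0]]
force: [1.3, 13.2, 3.7]
opening: 0.182
grasp_force: 30.0
```

>>> move_arm --increments '[{"xyz": [0, -3, 0], "roll": 0, "grip": 3}, {"xyz": [1, 0, 0], "roll": 0, "grip": 3}, {"xyz": [2, 0, 0], "roll": 0, "grip": 3}, {"xyz": [4, 0, 0], "roll": 0, "grip": 3}, {"xyz": [5, 0, 0], "roll": 0, "grip": 3}]'

```text
time_s: 36.53
position: [0.4807, 0.0772, 0.1054]
tcp_rot: [[1.0, -0.002, -0.003], [-0.002, -1.0, 0.001], [-0.003, -0.001, -1.0]]
force: [-3.0, 0.4, 6.1]
opening: 0.182
grasp_force: 30.1
```

>>> move_arm --increments '[{"xyz": [5, 0, 0], "roll": 0, "grip": 3}, {"xyz": [5, 0, 0], "roll": 0, "grip": 3}, {"xyz": [5, 0, 0], "roll": 0, "grip": 3}, {"xyz": [4, 0, 0], "roll": 0, "grip": 3}, {"xyz": [3, 0, 0], "roll": 0, "grip": 3}]'

```text
time_s: 36.95
position: [0.5036, 0.0768, 0.1053]
tcp_rot: [[1.0, -0.002, -0.002], [-0.002, -1.0, 0.0], [-0.002, -0.0, -1.0]]
force: [-2.3, -1.6, 7.0]
opening: 0.177
grasp_force: 30.1
```

>>> move_arm --increments '[{"xyz": [3, 0, 0], "roll": 0, "grip": 3}, {"xyz": [4, 0, 0], "roll": 0, "grip": 3}, {"xyz": [4, 0, 0], "roll": 0, "grip": 3}, {"xyz": [3, 0, 0], "roll": 0, "grip": 3}, {"xyz": [2, 0, 0], "roll": 0, "grip": 3}]'

```text
time_s: 37.37
position: [0.5127, 0.0766, 0.1052]
tcp_rot: [[1.0, -0.0, -0.016], [-0.0, -1.0, -0.001], [-0.016, 0.001, -1.0]]
force: [-15.8, -4.1, 20.5]
opening: 0.182
grasp_force: 30.0
```

>>> move_arm --increments '[{"xyz": [2, 0, 0], "roll": 0, "grip": 3}, {"xyz": [2, 0, 0], "roll": 0, "grip": 3}, {"xyz": [2, 0, 0], "roll": 0, "grip": 3}, {"xyz": [2, 0, 0], "roll": 0, "grip": 3}, {"xyz": [1, 0, 0], "roll": 0, "grip": 3}]'

```text
time_s: 37.78
position: [0.5133, 0.0766, 0.1049]
tcp_rot: [[0.999, 0.001, -0.034], [0.001, -1.0, -0.001], [-0.034, 0.001, -0.999]]
force: [-25.8, -5.7, 29.2]
opening: 0.18
grasp_force: 30.0
```

Run:
```python
from h import *
im,d=bot.capture("side"); cv2.imwrite("pics/s12.png",cv2.resize(im[80:260,200:400,::-1],None,fx=3,fy=3))
s=bot.read_state();print(s["position"],s["force"])
```

```text
[0.51329584 0.07662815 0.10488205] [-25.4013595   -4.92133697  28.2308871 ]
```

View pics/s12.png

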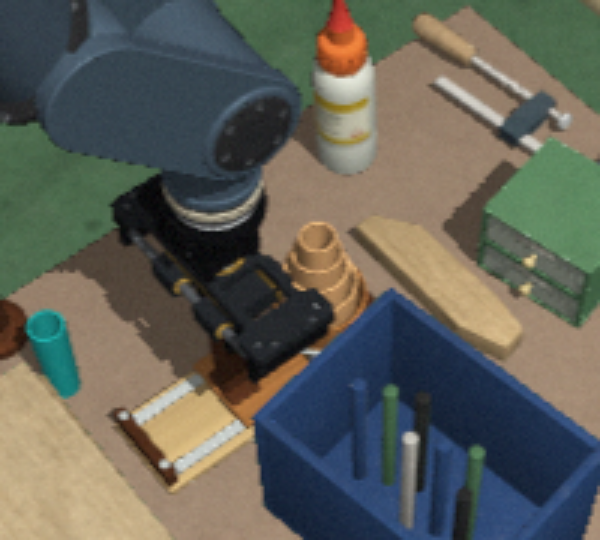

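Motion has stopped at x=.513 with 25 N of resistance, and the cups are still nested (crop 320,270). I'll relax the push, release and check.

>>> move_arm --increments '[{"xyz": [-4, 0, 0], "roll": 0, "grip": 3}, {"xyz": [-4, 0, 0], "roll": 0, "grip": 3}, {"xyz": [-1, 0, 0], "roll": 0, "grip": 3}, {"xyz": [0, 0, 0], "roll": 0, "grip": 3}, {"xyz": [0, 0, 0], "roll": 0, "grip": 3}]'

```text
time_s: 38.25
position: [0.5134, 0.0766, 0.1049]
tcp_rot: [[1.0, -0.001, -0.014], [-0.001, -1.0, -0.0], [-0.014, 0.0, -1.0]]
force: [-9.6, -3.3, 13.0]
opening: 0.182
grasp_force: 30.0
```

>>> move_arm --increments '[{"xyz": [0, 0, 0], "roll": 0, "grip": 3}, {"xyz": [0, 0, 0], "roll": 0, "grip": 60}, {"xyz": [0, 0, 0], "roll": 0, "grip": 60}, {"xyz": [0, 0, 0], "roll": 0, "grip": 60}, {"xyz": [0, 0, 0], "roll": 0, "grip": 60}]'

```text
time_s: 38.67
position: [0.5209, 0.077, 0.1049]
tcp_rot: [[1.0, -0.0, 0.001], [-0.0, -1.0, -0.0], [0.001, 0.0, -1.0]]
force: [0.5, -0.6, 0.3]
opening: 0.404
grasp_force: 0.0
```

>>> move_arm --increments '[{"xyz": [0, 0, 0], "roll": 0, "grip": 60}, {"xyz": [0, 0, -15], "roll": 0, "grip": 60}, {"xyz": [0, 0, -35], "roll": 0, "grip": 60}, {"xyz": [0, 0, -40], "roll": 0, "grip": 60}, {"xyz": [0, 0, -15], "roll": 0, "grip": 60}]'

```text
time_s: 39.08
position: [0.523, 0.0771, 0.2142]
tcp_rot: [[1.0, 0.0, 0.008], [0.0, -1.0, -0.0], [0.008, 0.0, -1.0]]
force: [-0.5, -0.2, 1.0]
opening: 0.594
grasp_force: 0.0
```

>>> move_arm --increments '[{"xyz": [-15, -20, 0], "roll": 0, "grip": 60}, {"xyz": [-15, -35, 0], "roll": 0, "grip": 60}, {"xyz": [-15, -38, 0], "roll": 0, "grip": 60}, {"xyz": [-15, -38, 0], "roll": 0, "grip": 60}, {"xyz": [-15, -38, 0], "roll": 0, "grip": 60}]'

```text
time_s: 39.5
position: [0.4446, 0.2475, 0.21]
tcp_rot: [[1.0, -0.001, 0.001], [-0.001, -1.0, 0.0], [0.001, -0.0, -1.0]]
force: [1.1, 0.3, 0.4]
opening: 0.599
grasp_force: 0.0
```

>>> move_arm --increments '[{"xyz": [-10, -38, 0], "roll": 0, "grip": 60}, {"xyz": [-10, -38, 0], "roll": 0, "grip": 60}, {"xyz": [0, -15, 0], "roll": 0, "grip": 60}, {"xyz": [0, 0, 0], "roll": 0, "grip": 60}, {"xyz": [0, 0, 0], "roll": 0, "grip": 60}]'

```text
time_s: 39.92
position: [0.4249, 0.3377, 0.2096]
tcp_rot: [[1.0, 0.002, 0.0], [0.002, -1.0, -0.001], [0.0, 0.001, -1.0]]
force: [0.4, 0.1, 0.2]
opening: 0.599
grasp_force: 0.0
```

Run:
```python
from h import *
for k,z,r in(("cup1",.101,.034),("cup2",.121,.028),("cup3",.141,.022),("cup4",.161,.016),("shell",.081,.0405)): C[k]=(.608,.076,z,r)
look('13',['cup1','cup2','cup3','cup4','shell'])
for n in("top","side"):
    im=cv2.imread(f'pics/{n}13.png')
    w=world(n,bot.capture(n)[1]).reshape(-1,3)
    for c,z in(((.389,.268),.075),((.513,.0755),.135)):
        q=w[(np.hypot(w[:,0]-c[0],w[:,1]-c[1])<.03)&(abs(w[:,2]-z)<.007)]; print(n,len(q),q.mean(0))
a=cv2.resize(cv2.imread('pics/top13.png')[170:290,200:320],None,fx=4.5,fy=4.5); cv2.imwrite('pics/t13c.png',a)
b=cv2.resize(cv2.imread('pics/side13.png')[110:260,170:370],None,fx=3.6,fy=3.6); cv2.imwrite('pics/s13c.png',b)
```

```text
top cup1 (array([0.6074, 0.073 ]), array([0.6069, 0.0731]), 0.0341, 92)
top cup2 (array([0.6074, 0.074 ]), array([0.6075, 0.0744]), 0.0278, 79)
top cup3 (array([0.6077, 0.0734]), array([0.6082, 0.0738]), 0.0222, 63)
top cup4 (array([0.6091, 0.0733]), array([0.6093, 0.0733]), 0.0159, 38)
top shell (array([0.608 , 0.0734]), array([0.6077, 0.0736]), 0.0415, 117)
side cup1 (array([0.6087, 0.0732]), array([0.604, 0.069]), 0.0347, 120)
side cup2 (array([0.6079, 0.0739]), array([0.6054, 0.0711]), 0.0276, 94)
side cup3 (array([0.6069, 0.0722]), array([0.6058, 0.072 ]), 0.0231, 108)
side cup4 (array([0.6078, 0.0708]), array([0.6082, 0.0714]), 0.0168, 50)
side shell (array([0.6077, 0.0726]), array([0.6064, 0.0704]), 0.0422, 144)
40.0167 [0.4252 0.3362 0.2095] 0.6000033090896596 0.0 [-1.2 -0.  -0. ]
top 70 [0.38909711 0.26901231 0.07470108]
top 60 [0.51307568 0.07553595 0.13394778]
side 71 [0.38655812 0.26619681 0.07230589]
side 66 [0.51072292 0.07206484 0.13255416]
```

View pics/t13c.png

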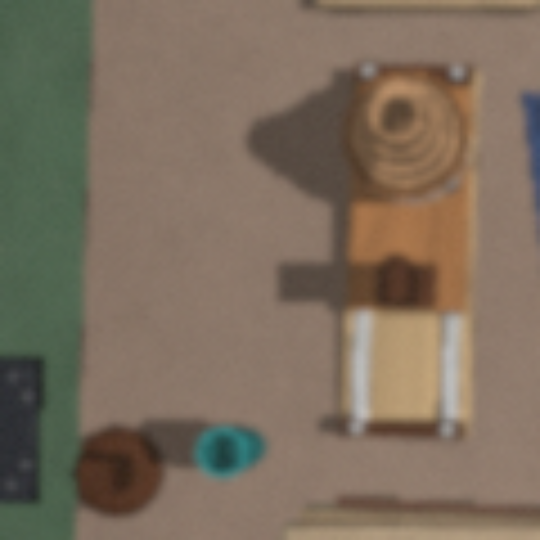

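View pics/s13c.png

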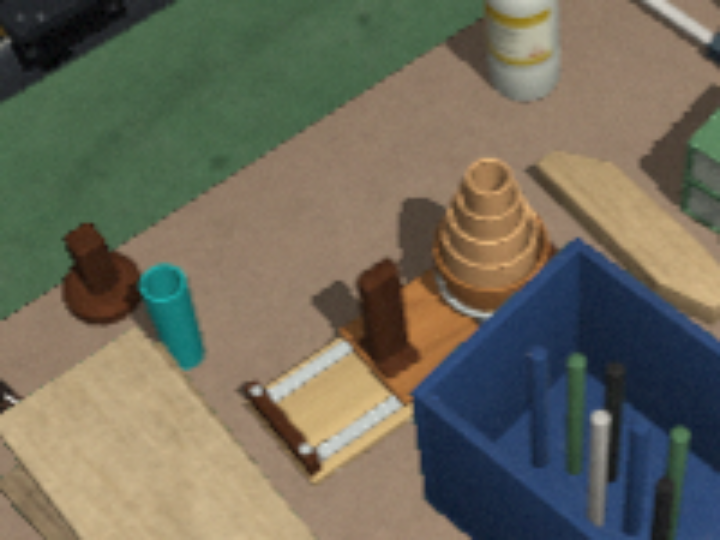

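The crops show the carriage against the far stop, with about 70 mm of rail exposed. The cups are nested and level, the tamper stands upright at crop pixel (100,275) in the side view, and the bottle and block haven't moved.

```bash
python3 -c "
from rig import bot
print(bot.hand_in())"
```

```text
the job is handed in; nothing more can be done
None
```

The job is handed in: all four cups are nested in the shell, the plate was pressed until it bottomed out, the tamper is back upright on the cart, and the carriage is against the far stop; the hand-in returned no verdict.

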